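# Put the dresser-top things on their outlines

### The job

Tidy the dresser top: put the ring cone in the large circle, the roll-on bottle in the small circle, the watch on its cork block in the short rectangle and the black sunglasses case in the long rectangle. Each must end up standing upright, let go, centred and square within its outline on its plate (either way round). Set the things down rather than dropping them, tip nothing over, and leave the walnut bowl and the candle where they are.

Things in the scene. Friction and masses are not known exactly. Their poses are not given: they have to be found in the camera images.
- ring_cone: loose white glazed ceramic ring cone standing upright with a thin brass ring round its foot: round foot 56 mm across and 7 mm high, then a slender cone 29 mm across at 11 mm height narrowing to 19 mm at 60 mm, rounded tip at 73 mm; about 0.11 kg. Grip it round the cone (about 23 mm thick at 40 mm height). Origin: centre of its underside; z up along the cone. Round, so its yaw does not matter.
- roll_on: loose amber glass roll-on bottle standing upright: 28 mm across up to 60 mm, then a steel cap 26 mm across from 63 mm to the top at 88 mm; about 0.07 kg. Origin: centre of its underside; z up. Round, so its yaw does not matter.
- watch: loose stainless steel wristwatch with a blue dial, clasped round a cork display block: the block is 74 mm (its x) by 46 mm (its y) by 36 mm high; the steel bracelet runs round the middle 20 mm of its length and is 52 mm over its two y sides up to 39 mm height; the round watch head (38 mm across) lies on top, up to 48 mm; about 0.17 kg. It is gripped across y, over the bracelet. Origin: centre of the underside; x along the block's length, z up.
- shades_case: loose hard black plastic sunglasses case, closed, with a clip-on lid held shut: a plain box 56 mm (its x) by 140 mm (its y) by 40 mm high with rounded edges, a grey seam round it at 26 mm and a small steel clip on its -x side; handled as one rigid piece; about 0.13 kg. It is gripped across x. Origin: centre of its underside; y along its length, z up.
- pad_cone: place for the ring cone: aluminium plate 92 x 92 mm, 4 mm thick, flat, with a grey circle 74 mm across (large circle) outlined in black at its centre. Fixed to the dresser. Origin: centre of the plate's underside (on the dresser top); z up; the top surface is 4 mm above the origin.
- pad_roll_on: place for the roll-on bottle: aluminium plate 66 x 66 mm, 4 mm thick, flat, with a grey circle 46 mm across (small circle) outlined in black at its centre. Fixed to the dresser. Origin: centre of the plate's underside (on the dresser top); z up; the top surface is 4 mm above the origin.
- pad_watch: place for the watch: aluminium plate 104 mm (its x) by 82 mm (its y), 4 mm thick, flat, with a grey rectangle 92 x 70 mm (short rectangle) outlined in black at its centre. Fixed to the dresser. Origin: centre of the plate's underside (on the dresser top); z up; the top surface is 4 mm above the origin. x along its length: the watch block's x must lie along it, either way round.
- pad_case: place for the sunglasses case: aluminium plate 84 mm (its x) by 168 mm (its y), 4 mm thick, flat, with a grey rectangle 72 x 156 mm (long rectangle) outlined in black at its centre. Fixed to the dresser. Origin: centre of the plate's underside (on the dresser top); z up; the top surface is 4 mm above the origin. y along its length: the case's y must lie along it, either way round.
- walnut_bowl: round dark walnut bowl, 100 mm across the rim, 42 mm high, loose; a bystander, to be left where it is. Origin: centre of its underside.
- candle: unlit candle in a round blue ceramic pot, 72 mm across and 65 mm high (wick tip at 73 mm), loose; a bystander, to be left where it is. Origin: centre of its underside.
There are look-alikes about, which are no part of the job. What is shaped like the ring_cone but purple or red is not meant.

How it is judged:
By the outcome, as a careful person would: the job done as asked, in the order asked, and still so for the second after the job is handed in, with the robot touching nothing.
It also fails if it takes over 131 s, if anything falls off the work surface, if the arm or the gripper's body presses on something with over 40 N, if the wrist force passes 120 N, or if a joint passes its speed limit or range.

### The arm

A 7-joint arm with a two-finger parallel gripper is mounted at the origin on the work surface. World frame = base frame: x ahead of the robot, y to its left, z up, the work surface at z = 0. Lengths are in mm, angles in rad, forces in N, time in s.
With the tool pointing down it reaches from about 425 to 800 mm from the base axis. Payload 8.3 kg.
Tool frame: the origin (TCP) lies at the very end of the fingers, on their centre line; the grasp point (between the pads) lies 19 mm behind it; z points along the fingers, y is the direction in which the jaws open and shut (so a half turn about z gives the same grasp; the last joint's range is limited). The gripper opens to 85 mm and grips with 20 to 120 N. Pads are 22 mm wide; open, the fingers measure 114 mm over their backs; the gripper's body (76 mm by 85 mm) begins 54 mm behind the grasp point. The pads swing forward as they close: fully open they stand 13 mm farther back than shut.
Start: joints at [1.27, 0.383, 0.016, 1.37, -0.006, 1.388, -0.046], TCP at [147.267, -607.384, 231.279] pointing down, gripper open.
Joint ranges: [-2.95, 2.95], [-0.25, 2.06], [-1.52, 1.56], [0.18, 2.33], [-1.44, 4.58], [0.02, 2.06], [-3.01, 3.01]. Speed limits (rad/s): [2.39, 2.39, 3.01, 3.01, 3.14, 3.14, 3.14].

### API

Orientations are given as a unit quaternion [w, x, y, z].
In Python, from rig import bot gives the robot as it stands. The module is installed in compiled form; this text tells all that it offers.
- The arm moves only by the tool send_rows, never from a script. Its argument "targets" is a list of rows, each an object with "slide": the shift along the tool's x, y, z in mm, a list of three; "dr": the turn, a rotation vector about the tool's x, y, z in degrees, a list of three. A call has 1 to 12 rows; each row shifts and turns the pose as measured when the row begins, along the tool's axes as they then stand; what a row does not reach is not made up. A row lasts 1/12 s, in which the tool goes at most 41.7 mm and 7.16 degrees, less where a joint would pass 70% of its speed; a pose out of reach is approached as far as the arm can. A call is refused whole if a number of a shift passes 41.7 or a number of a turn 7.16, either way. A call with a gripper value outside its range is refused whole. "hand" is the finger opening in mm, from 0 to 85.4, set as the call begins (left out, the last holds). The fingers move at their own pace and stop on an object; "newtons" is the grip in N (left out, the last holds). Time passes only in rows, so rows that do not move let the fingers close. It gives the time, the measured TCP pose, the force and the opening at its end, in the units of the state.
- bot.get_state(): the state, without advancing time (a new reading comes with each control period).
- bot.read_camera(name): name is "side" or "top"; returns a dict with "frame" (420x560x3 uint8, blue, green, red), "camera_matrix" (3x3 intrinsics, pixels), "rvec" (rotation vector, rad) and "tvec" (3), from world to camera coordinates, as OpenCV has them. Camera axes: x right, y down, z forward; pixel columns grow to the right and rows downward; lengths in mm; the calibration is good to about 2 mm. A picture is of the moment at which its call begins. There is no depth.
- bot.sign_off(): hands the job in, once; it reports no verdict.
The state is a dict: "time": time; "joints": joint angles; "qd": joint speeds; "effort": joint torques, N m; "tool_pos": TCP position; "tool_rot": TCP orientation; "contact_force": force on the tool from outside, world axes, zero at the start; "wrist_torque": the same for the moment, N m; "grip_width": finger opening in mm.
Only numpy, scipy, OpenCV 4.12 (cv2) and the standard library are available. Lean on these libraries where they do the work, as an engineer would, in place of code of your own. Each camera call takes 0.05 s, during which the arm holds its last target. There are 200 camera calls.

## Working session

There is one attempt and no reset: what is moved stays moved. The work goes in short steps, Python scripts to look and compute and a tool call to move; the robot and the scene stay as the last step left them, time stands still between calls to the robot, and variables do not carry over. Pictures are saved under pics/ and viewed, about 12 in all and at most 16, crops included, and the job is handed in when it is done.

Besides the shell and the picture viewer there is one more tool, called after "Emit:" as name(argument=value, ...), one argument or row to a line, values as JSON. send_rows: Moves the arm, as the interface text tells. Its arguments: {"type":"object","properties":{"targets":{"type":"array","items":{"type":"object","properties":{"slide":{"type":"array","items":{"type":"number"}},"dr":{"type":"array","items":{"type":"number"}}}}},"hand":{"type":"number"},"newtons":{"type":"number"}},"required":["targets"]}

```bash
mkdir -p pics; python3 - <<'E'
from rig import bot
import cv2,pickle
for n in("top","side"):
    r=bot.read_camera(n); cv2.imwrite(f"pics/{n}0.png",r["frame"]); pickle.dump(r,open(f"{n}0.pkl","wb"))
    print(n,r["camera_matrix"].tolist(),r["rvec"],r["tvec"])
s=bot.get_state(); print(s)
E
```

```text
top [[521.1369656689695, 0.0, 276.7987036265021], [0.0, 521.1369656689695, 213.86820192399526], [0.0, 0.0, 1.0]] [ 2.14973454 -2.148917    0.18684656] [ -33.47445558  577.03689211 1308.918171  ]
side [[461.7875484428364, 0.0, 279.73709907596395], [0.0, 461.7875484428364, 212.35340843683545], [0.0, 0.0, 1.0]] [ 0.25673302 -2.87365119  1.11818749] [ 536.44697668  133.80053137 1306.27840687]
{'time': 0.1, 'joints': array([ 1.27011224,  0.38419259,  0.01637931,  1.37106823, -0.00633575,
        1.38819881, -0.04650362]), 'qd': array([ 6.02707372e-05, -8.40495127e-04, -8.32596863e-04, -3.89270778e-03,
        1.14314075e-03,  4.76016925e-04, -8.82495838e-04]), 'effort': array([ 4.07298852e-03, -6.29128933e+01,  8.48114714e-01, -3.72757387e+01,
        1.68358785e-02,  1.04304368e-02,  1.13051287e-04]), 'tool_pos': array([ 147.15539442, -606.95222228,  230.34620112]), 'tool_rot': array([-9.03384749e-04,  9.92937334e-01,  1.18636517e-01, -1.05493233e-04]), 'contact_force': array([ 0.23313877,  0.59986557, -0.0949772 ]), 'wrist_torque': array([0.01065537, 0.01609211, 0.00443141]), 'grip_width': 85.25887013196392}
```

View pics/top0.png

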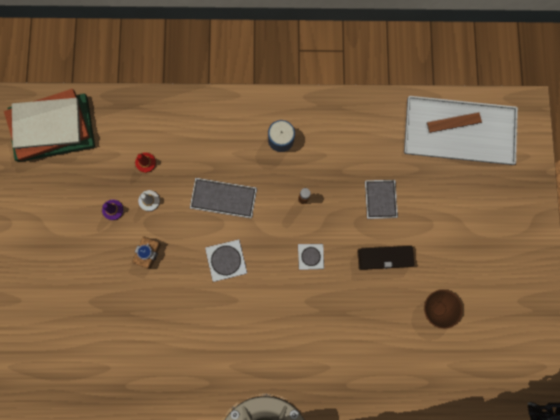

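View pics/side0.png

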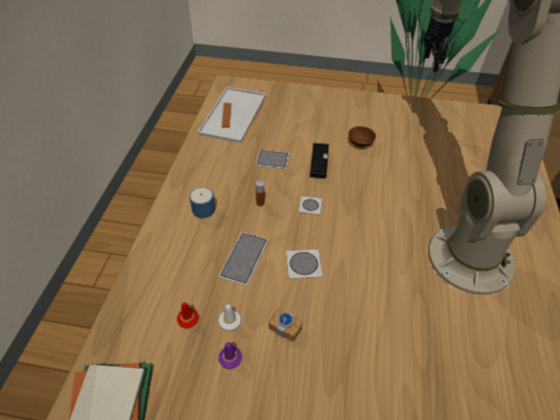

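```bash
cat > h.py <<'E'
import cv2,numpy as np
def ray(r,p,z):
    """pixel(s) -> world points on plane z"""
    K,rv,t=[np.array(r[k],float) for k in("camera_matrix","rvec","tvec")]
    R=cv2.Rodrigues(rv)[0]; p=np.atleast_2d(np.array(p,float))
    d=np.c_[p,np.ones(len(p))]@np.linalg.inv(K).T@R; c=-R.T@t.ravel()
    return c+d*((z-c[2])/d[:,2])[:,None]
def blobs(mask,roi,amin=40):
    x0,y0,x1,y1=roi; m=np.zeros_like(mask); m[y0:y1,x0:x1]=mask[y0:y1,x0:x1]
    cs=cv2.findContours(m,cv2.RETR_EXTERNAL,cv2.CHAIN_APPROX_NONE)[0]
    return [c for c in cs if cv2.contourArea(c)>=amin]
E
python3 - <<'E'
import pickle,cv2,numpy as np
from h import *
for n,roi,o in(("top",(90,120,470,340),2.1),("side",(170,90,400,380),2.05)):
    r=pickle.load(open(n+"0.pkl","rb")); f=r["frame"]; hsv=cv2.cvtColor(f,cv2.COLOR_BGR2HSV)
    R=cv2.Rodrigues(r["rvec"])[0]; print(n,"cam",-R.T@r["tvec"])
    low=((hsv[...,1]<70)).astype(np.uint8)*255
    for c in blobs(low,roi):
        q=cv2.minAreaRect(c); w=ray(r,cv2.boxPoints(q),4)
        e=w[1]-w[0]; g=w[2]-w[1]
        print(np.round(q[0],1),"area",cv2.contourArea(c),"ctr",np.round(w.mean(0),1),"sides",np.linalg.norm(e).round(1),np.linalg.norm(g).round(1),"ang e",np.degrees(np.arctan2(e[1],e[0])).round(1))
    x0,y0,x1,y1=roi; k=f[y0:y1,x0:x1]
    cv2.imwrite(f"pics/{n}1.png",cv2.resize(cv2.convertScaleAbs(k,alpha=1.6),None,fx=o,fy=o,interpolation=cv2.INTER_CUBIC))
E
```

```text
top cam [ 368.21643305   -8.13829786 1382.64576771]
[388. 264.] area 52.0 ctr [ 449.6 -328.5    4. ] sides 26.6 15.9 ang e -90.0
[310.5 256.5] area 607.5 ctr [ 469.5 -123.2    4. ] sides 66.5 66.2 ang e -90.0
[145.3 252.8] area 211.0 ctr [479.2 312.8   4. ] sides 38.4 56.9 ang e -43.6
[225.7 260.2] area 1205.5 ctr [459.8 100.9   4. ] sides 94.8 94.0 ang e -76.5
[148.5 200.5] area 330.0 ctr [619.1 309.3   4. ] sides 56.2 54.4 ang e -43.1
[305. 193.] area 78.0 ctr [ 640.6 -110.2    4. ] sides 27.2 26.8 ang e -44.6
[380.9 198.6] area 1112.0 ctr [ 626.  -315.4    4. ] sides 83.9 106.9 ang e -86.4
[223.1 197.6] area 1883.5 ctr [627.5 110.3   4. ] sides 85.6 170.7 ang e -7.7
[437.6 138.6] area 1957.5 ctr [ 794.6 -477.7    4. ] sides 105.1 185.0 ang e -7.7
[281.5 135.5] area 667.5 ctr [801.3 -47.2   4. ] sides 74.4 88.2 ang e -89.7
side cam [ 411.02603146  865.98358029 1045.54830466]
[285. 324.] area 234.0 ctr [480.  294.7   4. ] sides 66.7 40.9 ang e -79.9
[229.6 318.6] area 382.5 ctr [619.9 304.8   4. ] sides 63.4 59.4 ang e -106.7
[304.  263.3] area 892.0 ctr [458.8  99.9   4. ] sides 100.4 97.5 ang e -165.6
[243.2 258.1] area 1422.0 ctr [628.3 110.1   4. ] sides 186.7 94.6 ang e -98.0
[310.1 204.9] area 329.0 ctr [ 470.4 -124.6    4. ] sides 71.5 69.7 ang e -86.9
[201. 195.] area 284.0 ctr [ 814.6 -103.     4. ] sides 76.7 71.1 ang e -169.2
[259.5 185.5] area 67.5 ctr [ 642.  -179.3    4. ] sides 22.8 50.8 ang e -169.2
[272.1 158.9] area 459.5 ctr [ 626.2 -315.5    4. ] sides 86.7 110.5 ang e -81.8
[319.5 160.1] area 396.0 ctr [ 465.8 -341.8    4. ] sides 168.8 51.3 ang e -86.6
[231.2 113.3] area 2151.5 ctr [ 826.8 -558.1    4. ] sides 408.3 218.9 ang e -91.9
```

View pics/top1.png

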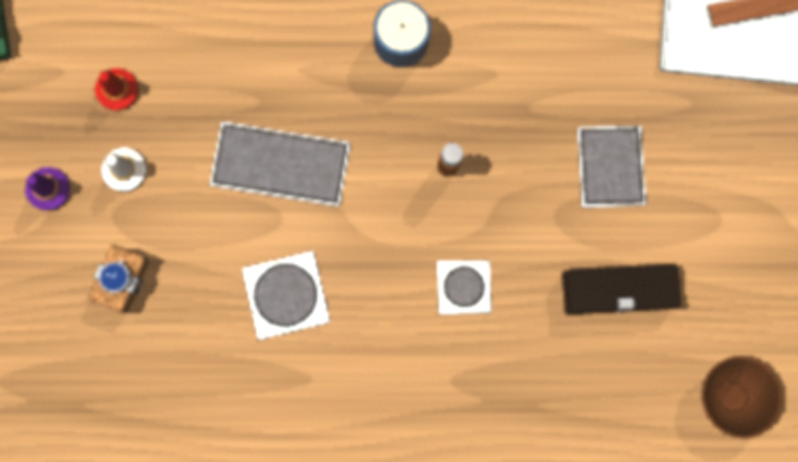

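```bash
python3 - <<'E'
import pickle,cv2,numpy as np
from h import *
r=pickle.load(open("top0.pkl","rb")); s=pickle.load(open("side0.pkl","rb"))
def M(r,lo,hi): return cv2.inRange(cv2.cvtColor(r["frame"],cv2.COLOR_BGR2HSV),lo,hi)
def ctr(c): m=cv2.moments(c); return m["m10"]/m["m00"],m["m01"]/m["m00"]
def show(n,r,mask,roi,z,amin=20):
    for c in blobs(mask,roi,amin):
        q=cv2.minAreaRect(c); w=ray(r,cv2.boxPoints(q),z); e=w[1]-w[0]; g=w[2]-w[1]
        print(n,np.round(ctr(c),1),cv2.contourArea(c),"moments",ray(r,ctr(c),z)[0].round(1),"rect",w.mean(0).round(1),"sides",np.linalg.norm(e).round(1),np.linalg.norm(g).round(1),"ang",np.degrees(np.arctan2(e[1],e[0])).round(1))
low=lambda r:M(r,(0,0,0),(180,70,255))
show("cone top",r,low(r),(130,185,165,215),7)
show("cap top",r,low(r),(295,180,320,205),88)
show("cap side",s,low(s),(250,175,270,195),75)
show("bottle side",s,M(s,(0,0,0),(180,255,95)),(250,175,270,215),30)
show("dial top",r,M(r,(100,90,40),(130,255,255)),(130,235,165,270),48,8)
show("dial side",s,M(s,(100,90,40),(130,255,255)),(270,305,305,340),48,8)
blk=M(r,(0,0,0),(180,255,60))
show("case top",r,blk,(350,240,422,275),40)
show("case side",s,M(s,(0,0,0),(180,255,50)),(300,135,335,185),20)
print("case V stats",cv2.cvtColor(r["frame"],cv2.COLOR_BGR2HSV)[257,352:420,2])
for n,c,b in(("w",r["frame"][232:274,125:168],18),):
    big=cv2.resize(cv2.convertScaleAbs(c,alpha=1.8),None,fx=9,fy=9,interpolation=cv2.INTER_CUBIC)
k=s["frame"][300:345,262:310]
big2=cv2.resize(cv2.convertScaleAbs(k,alpha=1.6),(403,378),interpolation=cv2.INTER_CUBIC)
cv2.imwrite("pics/watch.png",np.hstack([big,big2])); print(big.shape)
E
```

```text
cone top [148.5 200.3] 331.5 moments [619.1 308.7   7. ] rect [619.9 308.7   7. ] sides 56.0 54.3 ang -89.8
cap top [304.9 193.1] 78.5 moments [ 623.8 -103.6   88. ] rect [ 624. -104.   88.] sides 25.4 25.8 ang -89.8
cap side [259.4 185.5] 68.5 moments [ 626.4 -107.9   75. ] rect [ 627.8 -107.8   75. ] sides 24.3 47.3 ang -169.2
bottle side [260.1 198.3] 85.5 moments [623.3 -98.3  30. ] rect [623.4 -97.8  30. ] sides 24.8 55.5 ang -169.2
dial top [143.7 251.6] 93.5 moments [478.5 306.5  48. ] rect [478.2 306.4  48. ] sides 28.3 27.6 ang -43.6
dial side [285.3 318.8] 91.0 moments [478.5 305.6  48. ] rect [478.  305.9  48. ] sides 26.8 27.1 ang -169.6
case top [385.7 256.9] 1042.5 moments [ 465.8 -314.8   40. ] rect [ 465.2 -315.6   40. ] sides 145.3 54.9 ang -86.5
case side [318.7 161. ] 426.5 moments [ 467.  -315.4   20. ] rect [ 466.6 -321.6   20. ] sides 171.6 52.7 ang -86.6
case V stats [128 124 121 120 116  98  63  36  30  31  31  31  32  33  31  32  32  31
  32  32  31  31  32  31  31  32  32  31  31  32  32  31  31  31  31  30
  31  31  31  30  32  31  31  32  31  31  31  31  30  32  31  32  31  32
  32  32  32  31  31  32  33  43  62  84 118 134 138 138]
(378, 387, 3)
```

View pics/watch.png

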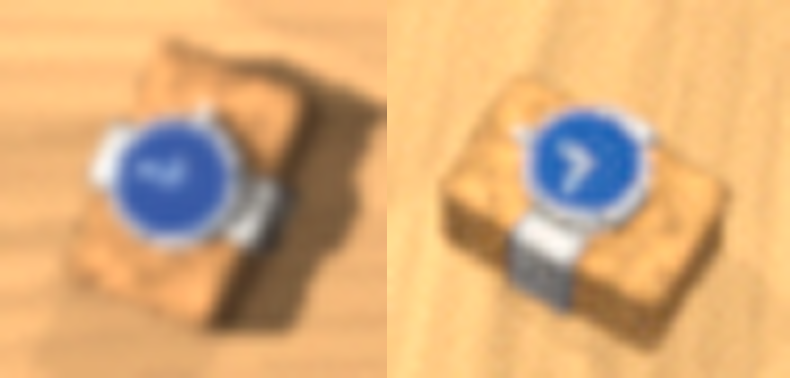

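```bash
python3 - <<'E'
import pickle,cv2,numpy as np
from h import *
r=pickle.load(open("top0.pkl","rb")); s=pickle.load(open("side0.pkl","rb"))
t=np.array([(170,40),(305,90),(70,260),(105,165),(255,225)])/9+[125,232]-.45
u=(np.array([(530,75),(440,185),(650,300),(730,190)])-[387,0])/8.4+[262,300]-.45
a=ray(r,t,36); b=ray(s,u,36)
A=lambda v:np.degrees(np.arctan2(v[1],v[0])).round(1)
print(a.round(0).tolist(),b.round(0).tolist())
print("top long",A(a[0]-a[2]),"short",A(a[1]-a[0]),"brac",A(a[4]-a[3]))
print("side",A(b[1]-b[0]),A(b[2]-b[3]),"|",A(b[1]-b[2]),A(b[0]-b[3]),np.linalg.norm(b[0]-b[1]),np.linalg.norm(b[2]-b[1]),b.mean(0))
E
```

```text
[[520.0, 312.0, 36.0], [506.0, 272.0, 36.0], [457.0, 338.0, 36.0], [484.0, 329.0, 36.0], [467.0, 285.0, 36.0]] [[501.0, 273.0, 36.0], [520.0, 314.0, 36.0], [455.0, 339.0, 36.0], [437.0, 300.0, 36.0]]
top long -22.4 short -110.2 brac -111.6
side 64.4 65.5 | -20.9 -22.9 44.86759583796542 70.0675375067811 [477.99932028 306.62863306  36.        ]
```

Emit:
send_rows(
  targets=[
    {"slide": [25,-28,0]},
    {"slide": [27,-35,0]},
    {"slide": [27,-35,0]},
    {"slide": [27,-35,0]},
    {"slide": [27,-35,0]},
    {"slide": [27,-35,0]},
    {"slide": [27,-35,0]},
    {"slide": [27,-35,0]},
    {"slide": [27,-35,0]},
    {"slide": [27,-35,0]},
    {"slide": [27,-35,0]},
    {"slide": [10,-15,0]},
  ],
  hand=50,
  newtons=40,
)

```text
validation failed for argument at $.ta...
```

Emit:
send_rows(
  targets=[
    {"slide": [33,-20,0],"dr": [0,0,0]},
    {"slide": [33,-20,0],"dr": [0,0,0]},
    {"slide": [33,-20,0],"dr": [0,0,0]},
    {"slide": [33,-20,0],"dr": [0,0,0]},
    {"slide": [33,-20,0],"dr": [0,0,0]},
    {"slide": [33,-20,0],"dr": [0,0,0]},
    {"slide": [33,-20,0],"dr": [0,0,0]},
    {"slide": [33,-20,0],"dr": [0,0,0]},
    {"slide": [33,-20,0],"dr": [0,0,0]},
    {"slide": [33,-20,0],"dr": [0,0,0]},
    {"slide": [33,-20,0],"dr": [0,0,0]},
    {"slide": [33,-20,0],"dr": [0,0,0]},
  ],
  hand=50,
  newtons=40,
)

```text
time: 1.1
tool_pos: [478.3, -274.3, 222.7]
tool_rot: [-0.004, 0.994, 0.108, -0.006]
contact_force: [0.8, -0.3, 0.3]
grip_width: 49.7
```

Emit:
send_rows(
  targets=[
    {"slide": [0,0,0],"dr": [0,0,-7]},
    {"slide": [0,0,0],"dr": [0,0,-7]},
    {"slide": [0,0,0],"dr": [0,0,-7]},
    {"slide": [0,0,0],"dr": [0,0,-7]},
    {"slide": [0,0,0],"dr": [0,0,-7]},
    {"slide": [0,0,0],"dr": [0,0,-7]},
    {"slide": [0,0,0],"dr": [0,0,-7]},
    {"slide": [0,0,0],"dr": [0,0,-7]},
    {"slide": [0,0,0],"dr": [0,0,-7]},
    {"slide": [0,0,0],"dr": [0,0,-7]},
    {"slide": [0,0,0],"dr": [0,0,-7]},
    {"slide": [0,0,0],"dr": [0,0,0]},
  ],
)

```text
time: 2.1
tool_pos: [484.6, -257.9, 216.7]
tool_rot: [-0.013, 0.697, 0.717, -0.001]
contact_force: [0.3, -0.6, 0.8]
grip_width: 50.2
```

```bash
cat > go.py <<'E'
"""go.py x y z [phi]: remaining shift in tool axes (mm), tilt/yaw correction (deg, tool rotvec)"""
import sys,numpy as np
from scipy.spatial.transform import Rotation as R
from rig import bot
a=list(map(float,sys.argv[1:])); s=bot.get_state(); w,x,y,z=s["tool_rot"]; T=R.from_quat([x,y,z,w])
tx=T.apply([1,0,0]); phi=np.degrees(np.arctan2(tx[1],tx[0])); tgt=a[3] if len(a)>3 else phi
D=R.from_euler("z",tgt,degrees=True)*R.from_euler("x",180,degrees=True)
print("t",round(s["time"],1),"pos",s["tool_pos"].round(1),"phi",phi.round(2),"j7",s["joints"][6].round(2),"w",round(s["grip_width"],1),"F",s["contact_force"].round(1))
d=np.array(a[:3])-s["tool_pos"]
print("slide now",T.inv().apply(d).round(1),"slide after turn",D.inv().apply(d).round(1),"dr",(T.inv()*D).as_rotvec(degrees=True).round(2))
E
python3 go.py 619 308.5 150 90
```

```text
t 2.1 pos [ 484.6 -257.9  216.7] phi 91.64 j7 0.37 w 50.2 F [ 0.3 -0.6  0.8]
slide now [561.1 151.9  73.6] slide after turn [566.4 134.4  66.7] dr [-1.07 -0.97  1.65]
```

Emit:
send_rows(
  targets=[
    {"slide": [30,9,3],"dr": [-1.1,-1,1.6]},
    {"slide": [40,9,3],"dr": [0,0,0]},
    {"slide": [40,9,3],"dr": [0,0,0]},
    {"slide": [40,9,3],"dr": [0,0,0]},
    {"slide": [40,9,3],"dr": [0,0,0]},
    {"slide": [40,9,3],"dr": [0,0,0]},
    {"slide": [40,9,3],"dr": [0,0,0]},
    {"slide": [40,9,3],"dr": [0,0,0]},
    {"slide": [40,9,3],"dr": [0,0,0]},
    {"slide": [40,9,3],"dr": [0,0,0]},
    {"slide": [40,9,3],"dr": [0,0,0]},
    {"slide": [40,9,3],"dr": [0,0,0]},
  ],
)

```text
time: 3.1
tool_pos: [607.9, 204.1, 174.8]
tool_rot: [0.002, 0.736, 0.677, -0.004]
contact_force: [1.0, -0.4, 1.0]
grip_width: 50.0
```

```bash
python3 go.py 619 308.5 120 90
```

```text
t 3.1 pos [607.9 204.1 174.8] phi 85.17 j7 -0.67 w 50.0 F [ 1.  -0.4  1. ]
slide now [105.4   2.4  54. ] slide after turn [104.4  11.1  54.8] dr [-0.14  0.45 -4.83]
```

Emit:
send_rows(
  targets=[
    {"slide": [26,2,12],"dr": [0,0.2,-2.5]},
    {"slide": [26,3,12],"dr": [0,0.2,-2.4]},
    {"slide": [26,3,12],"dr": [0,0,0]},
    {"slide": [26,3,12],"dr": [0,0,0]},
    {"slide": [0,0,0],"dr": [0,0,0]},
    {"slide": [0,0,0],"dr": [0,0,0]},
  ],
)

```text
time: 3.6
tool_pos: [618.7, 325.3, 119.1]
tool_rot: [-0.004, 0.71, 0.704, -0.003]
contact_force: [0.1, -1.9, -0.2]
grip_width: 50.1
```

```bash
python3 go.py 619 308.5 20 90
```

```text
t 3.6 pos [618.7 325.3 119.1] phi 89.47 j7 -0.77 w 50.1 F [ 0.1 -1.9 -0.2]
slide now [-17.1   1.4  99.1] slide after turn [-16.8   0.3  99.1] dr [-0.54 -0.13 -0.53]
```

Emit:
send_rows(
  targets=[
    {"slide": [-10,0,3],"dr": [-0.5,-0.1,-0.5]},
    {"slide": [-5,0,3],"dr": [0,0,0]},
    {"slide": [-1,0,2],"dr": [0,0,0]},
    {"slide": [0,0,0],"dr": [0,0,0]},
  ],
)

```text
time: 3.93
tool_pos: [617.9, 307.7, 109.5]
tool_rot: [-0.001, 0.71, 0.704, -0.001]
contact_force: [0.5, 0.0, 0.5]
grip_width: 50.2
```

```bash
python3 go.py 619 308.5 20 90
```

```text
t 3.9 pos [617.9 307.7 109.5] phi 89.45 j7 -0.76 w 50.2 F [0.5 0.  0.5]
slide now [ 0.9  1.3 89.5] slide after turn [ 0.8  1.1 89.5] dr [-0.15  0.06 -0.55]
```

Emit:
send_rows(
  targets=[
    {"slide": [0.5,1,12],"dr": [0,0,0]},
    {"slide": [0,0,14],"dr": [0,0,0]},
    {"slide": [0,0,14],"dr": [0,0,0]},
    {"slide": [0,0,14],"dr": [0,0,0]},
    {"slide": [0,0,12],"dr": [0,0,0]},
    {"slide": [0,0,9],"dr": [0,0,0]},
    {"slide": [0,0,6],"dr": [0,0,0]},
    {"slide": [0,0,2],"dr": [0,0,0]},
    {"slide": [0,0,0],"dr": [0,0,0]},
  ],
)

```text
time: 4.68
tool_pos: [620.0, 304.9, 17.6]
tool_rot: [-0.0, 0.713, 0.701, -0.002]
contact_force: [0.1, -0.4, 0.7]
grip_width: 50.0
```

```bash
python3 go.py 619 308.5 20 90; python3 - <<'E'
from rig import bot
import cv2
r=bot.read_camera("side"); cv2.imwrite("pics/side2.png",cv2.resize(r["frame"][200:400,150:350],None,fx=3,fy=3))
E
```

```text
t 4.7 pos [620.  304.9  17.6] phi 88.97 j7 -0.79 w 50.0 F [ 0.1 -0.4  0.7]
slide now [ 3.5 -1.1 -2.5] slide after turn [ 3.6 -1.  -2.4] dr [-0.16  0.12 -1.03]
```

View pics/side2.png

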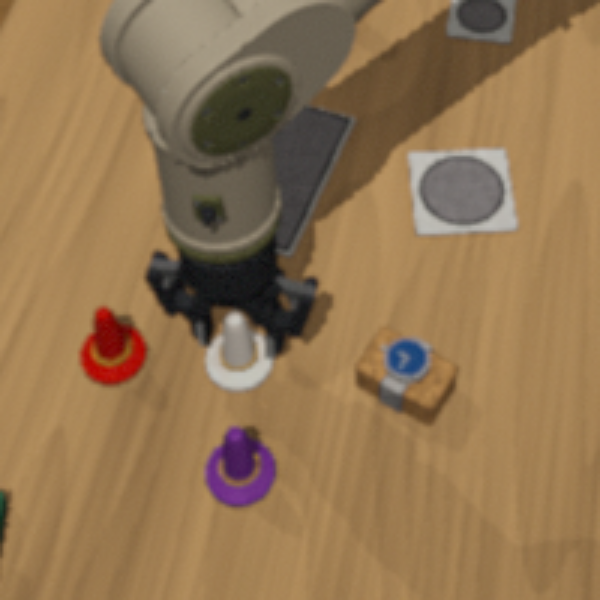

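Emit:
send_rows(
  targets=[
    {"slide": [3,-1,-2],"dr": [0,0,-1]},
    {"slide": [0.5,0,0],"dr": [0,0,0]},
    {"slide": [0,0,0],"dr": [0,0,0]},
  ],
)

```text
time: 4.98
tool_pos: [620.0, 309.7, 22.0]
tool_rot: [0.0, 0.707, 0.708, -0.0]
contact_force: [-0.1, -0.9, 1.5]
grip_width: 49.9
```

Emit:
send_rows(
  targets=[
    {"slide": [0,0,0],"dr": [0,0,0]},
    {"slide": [0,0,0],"dr": [0,0,0]},
    {"slide": [0,0,0],"dr": [0,0,0]},
    {"slide": [0,0,0],"dr": [0,0,0]},
    {"slide": [0,0,0],"dr": [0,0,0]},
    {"slide": [0,0,0],"dr": [0,0,0]},
    {"slide": [0,0,0],"dr": [0,0,0]},
    {"slide": [0,0,0],"dr": [0,0,0]},
  ],
  hand=5,
  newtons=30,
)

```text
time: 5.65
tool_pos: [620.7, 310.3, 23.8]
tool_rot: [0.001, 0.707, 0.708, 0.001]
contact_force: [0.0, 0.7, 0.8]
grip_width: 23.6
```

```bash
python3 go.py 459.5 100.5 100 90
```

```text
t 5.7 pos [620.7 310.3  23.8] phi 90.08 j7 -0.78 w 23.6 F [0.  0.7 0.8]
slide now [-209.5 -161.3  -76.7] slide after turn [-209.8 -161.2  -76.2] dr [ 0.13 -0.04  0.08]
```

Emit:
send_rows(
  targets=[
    {"slide": [0,0,-8],"dr": [0,0,0]},
    {"slide": [0,0,-18],"dr": [0,0,0]},
    {"slide": [0,0,-22],"dr": [0,0,0]},
    {"slide": [-10,-8,-16],"dr": [0,0,0]},
    {"slide": [-18,-14,-5],"dr": [0,0,0]},
    {"slide": [-24,-18,0],"dr": [0,0,0]},
    {"slide": [-24,-18,0],"dr": [0,0,0]},
    {"slide": [-24,-18,0],"dr": [0,0,0]},
    {"slide": [-24,-18,0],"dr": [0,0,0]},
    {"slide": [-24,-18,0],"dr": [0,0,0]},
    {"slide": [-20,-15,0],"dr": [0,0,0]},
    {"slide": [-12,-9,0],"dr": [0,0,0]},
  ],
)

```text
time: 6.65
tool_pos: [478.9, 127.5, 99.1]
tool_rot: [0.001, 0.705, 0.709, 0.002]
contact_force: [0.4, -0.6, -0.9]
grip_width: 24.0
```

```bash
python3 go.py 459.5 102 100 90
```

```text
t 6.7 pos [478.9 127.5  99.1] phi 90.39 j7 -0.49 w 24.0 F [ 0.4 -0.6 -0.9]
slide now [-25.3 -19.5  -1. ] slide after turn [-25.5 -19.4  -0.9] dr [ 0.25 -0.13  0.39]
```

Emit:
send_rows(
  targets=[
    {"slide": [-12,-9,5],"dr": [0.2,-0.1,0.4]},
    {"slide": [-6,-5,5],"dr": [0,0,0]},
    {"slide": [-2,-2,5],"dr": [0,0,0]},
    {"slide": [0,0,4],"dr": [0,0,0]},
    {"slide": [0,0,2],"dr": [0,0,0]},
    {"slide": [0,0,0],"dr": [0,0,0]},
  ],
)

```text
time: 7.15
tool_pos: [462.1, 104.1, 79.3]
tool_rot: [0.003, 0.708, 0.706, 0.001]
contact_force: [0.7, 1.3, -0.3]
grip_width: 24.0
```

```bash
python3 go.py 459.5 102 28.5 90
```

```text
t 7.2 pos [462.1 104.1  79.3] phi 89.84 j7 -0.47 w 24.0 F [ 0.7  1.3 -0.3]
slide now [-2.  -2.8 50.7] slide after turn [-2.1 -2.6 50.8] dr [ 0.29  0.15 -0.16]
```

Emit:
send_rows(
  targets=[
    {"slide": [-1.5,-2,8],"dr": [0.3,0.1,0]},
    {"slide": [-0.5,-0.6,9],"dr": [0,0,0]},
    {"slide": [0,0,9],"dr": [0,0,0]},
    {"slide": [0,0,7],"dr": [0,0,0]},
    {"slide": [0,0,4],"dr": [0,0,0]},
    {"slide": [0,0,2],"dr": [0,0,0]},
    {"slide": [0,0,0],"dr": [0,0,0]},
  ],
)

```text
time: 7.73
tool_pos: [459.6, 105.5, 34.9]
tool_rot: [-0.002, 0.706, 0.708, -0.0]
contact_force: [0.1, -0.3, -1.3]
grip_width: 23.6
```

```bash
python3 go.py 459.5 102 28.5 90;  python3 - <<'E'
from rig import bot
import cv2
r=bot.read_camera("side"); cv2.imwrite("pics/side3.png",cv2.resize(r["frame"][190:340,220:400],None,fx=4,fy=4,interpolation=cv2.INTER_CUBIC))
E
```

```text
t 7.7 pos [459.6 105.5  34.9] phi 90.1 j7 -0.51 w 23.6 F [ 0.1 -0.3 -1.3]
slide now [-3.5 -0.   6.4] slide after turn [-3.5 -0.1  6.4] dr [-0.16 -0.13  0.1 ]
```

View pics/side3.png

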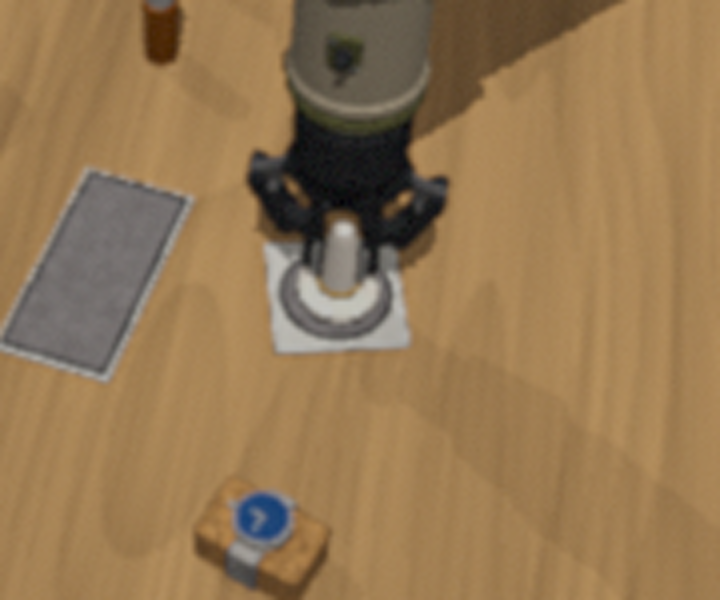

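Emit:
send_rows(
  targets=[
    {"slide": [-2.5,0,2],"dr": [-0.1,-0.1,0]},
    {"slide": [-1,0,2],"dr": [0,0,0]},
    {"slide": [0,0,2],"dr": [0,0,0]},
    {"slide": [0,0,1.5],"dr": [0,0,0]},
    {"slide": [0,0,1],"dr": [0,0,0]},
  ],
)

```text
time: 8.2
tool_pos: [460.9, 101.6, 27.5]
tool_rot: [0.001, 0.707, 0.708, 0.001]
contact_force: [-7.0, -2.2, 19.0]
grip_width: 23.8
```

```bash
python3 go.py 459.5 102 28.5 90
```

```text
t 8.2 pos [460.9 101.6  27.5] phi 90.07 j7 -0.51 w 23.8 F [-7.  -2.2 19. ]
slide now [ 0.4 -1.4 -1. ] slide after turn [ 0.4 -1.4 -1. ] dr [ 0.12 -0.01  0.07]
```

Emit:
send_rows(
  targets=[
    {"slide": [0,-0.7,-0.5],"dr": [0,0,0]},
    {"slide": [0,0,0],"dr": [0,0,0]},
  ],
)

```text
time: 8.37
tool_pos: [460.4, 101.6, 28.3]
tool_rot: [0.001, 0.707, 0.707, 0.001]
contact_force: [-0.3, -0.5, -1.5]
grip_width: 23.9
```

Emit:
send_rows(
  targets=[
    {"slide": [0,0,0],"dr": [0,0,0]},
    {"slide": [0,0,0],"dr": [0,0,0]},
    {"slide": [0,0,0],"dr": [0,0,0]},
    {"slide": [0,0,0],"dr": [0,0,0]},
    {"slide": [0,0,0],"dr": [0,0,0]},
  ],
  hand=50,
)

```text
time: 8.78
tool_pos: [461.2, 101.8, 28.8]
tool_rot: [0.001, 0.707, 0.707, 0.002]
contact_force: [0.2, -0.1, 0.3]
grip_width: 50.0
```

Emit:
send_rows(
  targets=[
    {"slide": [0,0,-8],"dr": [0,0,0]},
    {"slide": [0,0,-16],"dr": [0,0,0]},
    {"slide": [0,0,-25],"dr": [0,0,0]},
    {"slide": [0,0,-30],"dr": [0,0,0]},
    {"slide": [0,0,-25],"dr": [0,0,0]},
    {"slide": [0,0,-10],"dr": [0,0,0]},
  ],
)

```text
time: 9.28
tool_pos: [457.5, 102.2, 146.6]
tool_rot: [-0.002, 0.706, 0.708, -0.001]
contact_force: [-0.1, -0.0, 0.3]
grip_width: 50.0
```

```bash
python3 go.py 625 -104 140 90
```

```text
t 9.3 pos [457.5 102.2 146.6] phi 90.19 j7 -0.39 w 50.0 F [-0.1 -0.   0.3]
slide now [-206.7  166.8    5.7] slide after turn [-206.2  167.5    6.6] dr [-0.22 -0.07  0.19]
```

Emit:
send_rows(
  targets=[
    {"slide": [-14,11,0],"dr": [0,0,0]},
    {"slide": [-25,20,0],"dr": [0,0,0]},
    {"slide": [-27,22,0],"dr": [0,0,0]},
    {"slide": [-27,22,0],"dr": [0,0,0]},
    {"slide": [-27,22,1],"dr": [0,0,0]},
    {"slide": [-27,22,1],"dr": [0,0,0]},
    {"slide": [-27,22,1],"dr": [0,0,0]},
    {"slide": [-20,16,1],"dr": [0,0,0]},
    {"slide": [-10,8,1],"dr": [0,0,0]},
    {"slide": [-3,2,0],"dr": [0,0,0]},
    {"slide": [0,0,0],"dr": [0,0,0]},
  ],
)

```text
time: 10.2
tool_pos: [635.7, -110.9, 154.7]
tool_rot: [0.004, 0.703, 0.711, 0.004]
contact_force: [-0.3, 0.6, 0.2]
grip_width: 50.0
```

```bash
python3 go.py 625 -105 30 90; python3 - <<'E'
from rig import bot
import cv2,pickle
r=bot.read_camera("top"); pickle.dump(r,open("top1.pkl","wb"))
from h import *
low=cv2.inRange(cv2.cvtColor(r["frame"],cv2.COLOR_BGR2HSV),(0,0,0),(180,70,255))
x0,y0=190,225; cv2.imwrite("pics/top4.png",cv2.resize(cv2.convertScaleAbs(r["frame"][150:300,180:380],alpha=1.5),None,fx=4,fy=4,interpolation=cv2.INTER_CUBIC))
E
```

```text
t 10.2 pos [ 635.7 -110.9  154.7] phi 90.59 j7 -0.05 w 50.0 F [-0.3  0.6  0.2]
slide now [  6.1 -12.  124.5] slide after turn [  5.9 -10.7 124.7] dr [0.62 0.03 0.59]
```

View pics/top4.png

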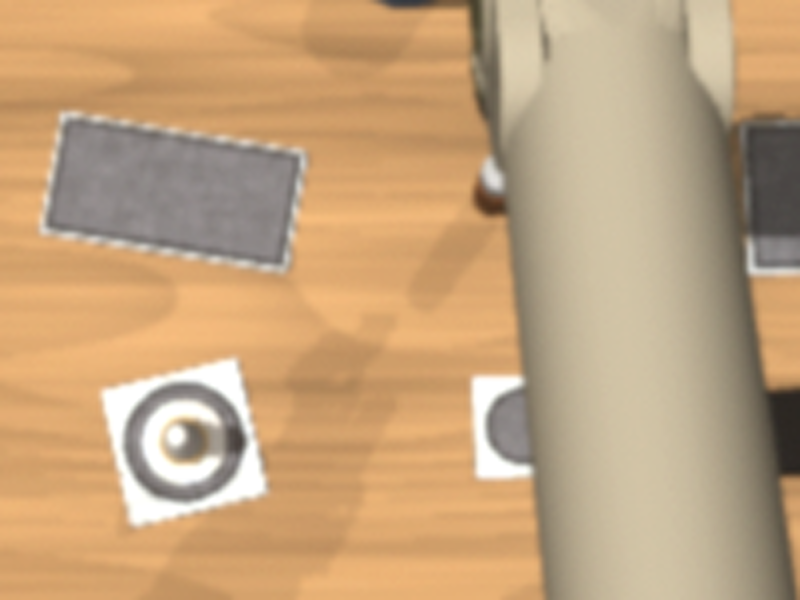

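Emit:
send_rows(
  targets=[
    {"slide": [4,-8,8],"dr": [0.6,0,0.6]},
    {"slide": [1.5,-3,10],"dr": [0,0,0]},
    {"slide": [0,0,10],"dr": [0,0,0]},
    {"slide": [0,0,6],"dr": [0,0,0]},
    {"slide": [0,0,2],"dr": [0,0,0]},
    {"slide": [0,0,0],"dr": [0,0,0]},
  ],
)

```text
time: 10.75
tool_pos: [620.1, -97.1, 115.7]
tool_rot: [-0.001, 0.704, 0.71, -0.0]
contact_force: [0.5, -0.6, -0.6]
grip_width: 50.0
```

```bash
python3 go.py 625 -105 28 90
```

```text
t 10.8 pos [620.1 -97.1 115.7] phi 90.46 j7 -0.09 w 50.0 F [ 0.5 -0.6 -0.6]
slide now [-8.1  5.  87.7] slide after turn [-7.9  4.9 87.7] dr [-0.13 -0.06  0.46]
```

Emit:
send_rows(
  targets=[
    {"slide": [-4,2.5,2],"dr": [-0.1,0,0.4]},
    {"slide": [-2,1,2],"dr": [0,0,0]},
    {"slide": [0,0,1],"dr": [0,0,0]},
    {"slide": [0,0,0],"dr": [0,0,0]},
  ],
)

```text
time: 11.08
tool_pos: [624.4, -103.5, 110.5]
tool_rot: [-0.0, 0.707, 0.707, 0.0]
contact_force: [-1.2, -1.2, -0.4]
grip_width: 50.1
```

```bash
python3 go.py 625 -105 28 90
```

```text
t 11.1 pos [ 624.4 -103.5  110.5] phi 90.05 j7 -0.08 w 50.1 F [-1.2 -1.2 -0.4]
slide now [-1.6  0.6 82.5] slide after turn [-1.5  0.6 82.5] dr [ 0.01 -0.06  0.05]
```

Emit:
send_rows(
  targets=[
    {"slide": [-1,0.3,10],"dr": [0,0,0]},
    {"slide": [0,0,13],"dr": [0,0,0]},
    {"slide": [0,0,13],"dr": [0,0,0]},
    {"slide": [0,0,13],"dr": [0,0,0]},
    {"slide": [0,0,12],"dr": [0,0,0]},
    {"slide": [0,0,9],"dr": [0,0,0]},
    {"slide": [0,0,5],"dr": [0,0,0]},
    {"slide": [0,0,1.5],"dr": [0,0,0]},
    {"slide": [0,0,0],"dr": [0,0,0]},
  ],
)

```text
time: 11.83
tool_pos: [623.4, -104.8, 23.4]
tool_rot: [-0.002, 0.707, 0.707, -0.0]
contact_force: [0.3, -0.5, 0.3]
grip_width: 49.9
```

```bash
python3 go.py 625 -105 28 90
```

```text
t 11.8 pos [ 623.4 -104.8   23.4] phi 90.01 j7 -0.12 w 49.9 F [ 0.3 -0.5  0.3]
slide now [-0.2  1.6 -4.6] slide after turn [-0.2  1.6 -4.6] dr [-0.16 -0.11  0.01]
```

Emit:
send_rows(
  targets=[
    {"slide": [0,0.8,-1],"dr": [-0.1,-0.1,0]},
    {"slide": [0,0,0],"dr": [0,0,0]},
    {"slide": [0,0,0],"dr": [0,0,0]},
    {"slide": [0,0,0],"dr": [0,0,0]},
    {"slide": [0,0,0],"dr": [0,0,0]},
    {"slide": [0,0,0],"dr": [0,0,0]},
    {"slide": [0,0,0],"dr": [0,0,0]},
    {"slide": [0,0,0],"dr": [0,0,0]},
  ],
  hand=10,
  newtons=30,
)

```text
time: 12.5
tool_pos: [626.2, -104.8, 27.5]
tool_rot: [0.002, 0.707, 0.707, 0.001]
contact_force: [-1.0, 0.0, -0.9]
grip_width: 27.1
```

```bash
python3 go.py 470 -124 100 90
```

```text
t 12.5 pos [ 626.2 -104.8   27.5] phi 90.01 j7 -0.12 w 27.1 F [-1.   0.  -0.9]
slide now [ -19.2 -155.9  -73. ] slide after turn [ -19.2 -156.2  -72.5] dr [0.22 0.06 0.01]
```

Emit:
send_rows(
  targets=[
    {"slide": [0,0,-6],"dr": [0.2,0,0]},
    {"slide": [0,0,-12],"dr": [0,0,0]},
    {"slide": [0,0,-18],"dr": [0,0,0]},
    {"slide": [0,0,-14],"dr": [0,0,0]},
    {"slide": [0,0,-6],"dr": [0,0,0]},
    {"slide": [0,0,0],"dr": [0,0,0]},
  ],
)

```text
time: 13.0
tool_pos: [626.0, -104.5, 88.9]
tool_rot: [-0.0, 0.707, 0.707, -0.0]
contact_force: [-0.5, -0.3, -0.2]
grip_width: 27.3
```

```bash
python3 go.py 470 -124 100 90; python3 - <<'E'
from rig import bot
import cv2
r=bot.read_camera("side"); cv2.imwrite("pics/side5.png",cv2.resize(cv2.convertScaleAbs(r["frame"][140:240,210:330],alpha=1.3),None,fx=5,fy=5,interpolation=cv2.INTER_CUBIC))
E
```

```text
t 13.0 pos [ 626.  -104.5   88.9] phi 90.03 j7 -0.09 w 27.3 F [-0.5 -0.3 -0.2]
slide now [ -19.4 -156.   -11. ] slide after turn [ -19.5 -156.   -11.1] dr [-0.04  0.03  0.03]
```

View pics/side5.png

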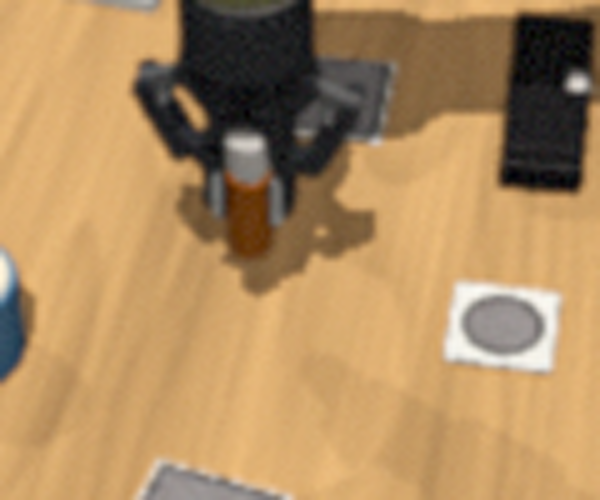

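Emit:
send_rows(
  targets=[
    {"slide": [-1,-10,-4],"dr": [0,0,0]},
    {"slide": [-2.5,-20,-4],"dr": [0,0,0]},
    {"slide": [-3,-24,0],"dr": [0,0,0]},
    {"slide": [-3,-24,0],"dr": [0,0,0]},
    {"slide": [-3,-24,0],"dr": [0,0,0]},
    {"slide": [-3,-20,0],"dr": [0,0,0]},
    {"slide": [-2,-12,3],"dr": [0,0,0]},
    {"slide": [-1,-6,3],"dr": [0,0,0]},
    {"slide": [0,-2,3],"dr": [0,0,0]},
    {"slide": [0,0,2],"dr": [0,0,0]},
    {"slide": [0,0,0],"dr": [0,0,0]},
  ],
)

```text
time: 13.97
tool_pos: [469.0, -123.2, 79.6]
tool_rot: [-0.004, 0.707, 0.707, -0.004]
contact_force: [-0.5, 1.0, -0.3]
grip_width: 27.4
```

```bash
python3 go.py 470 -124 31 90
```

```text
t 14.0 pos [ 469.  -123.2   79.6] phi 89.94 j7 0.04 w 27.4 F [-0.5  1.  -0.3]
slide now [-0.9  1.5 48.6] slide after turn [-0.8  1.  48.6] dr [-0.62 -0.03 -0.06]
```

Emit:
send_rows(
  targets=[
    {"slide": [-0.5,0.5,8],"dr": [-0.6,0,0]},
    {"slide": [0,0,9],"dr": [0,0,0]},
    {"slide": [0,0,9],"dr": [0,0,0]},
    {"slide": [0,0,7],"dr": [0,0,0]},
    {"slide": [0,0,3],"dr": [0,0,0]},
    {"slide": [0,0,1],"dr": [0,0,0]},
    {"slide": [0,0,0],"dr": [0,0,0]},
  ],
)

```text
time: 14.55
tool_pos: [472.9, -121.4, 38.8]
tool_rot: [-0.001, 0.706, 0.708, 0.001]
contact_force: [0.0, 0.0, 0.1]
grip_width: 27.4
```

```bash
python3 go.py 470 -124 31 90; python3 - <<'E'
from rig import bot
import cv2
r=bot.read_camera("side"); cv2.imwrite("pics/side6.png",cv2.resize(cv2.convertScaleAbs(r["frame"][160:230,270:350],alpha=1.3),None,fx=7,fy=7,interpolation=cv2.INTER_CUBIC))
E
```

```text
t 14.6 pos [ 472.9 -121.4   38.8] phi 90.12 j7 0.0 w 27.4 F [0.  0.  0.1]
slide now [-2.6 -2.9  7.8] slide after turn [-2.6 -2.9  7.8] dr [ 0.   -0.21  0.12]
```

View pics/side6.png

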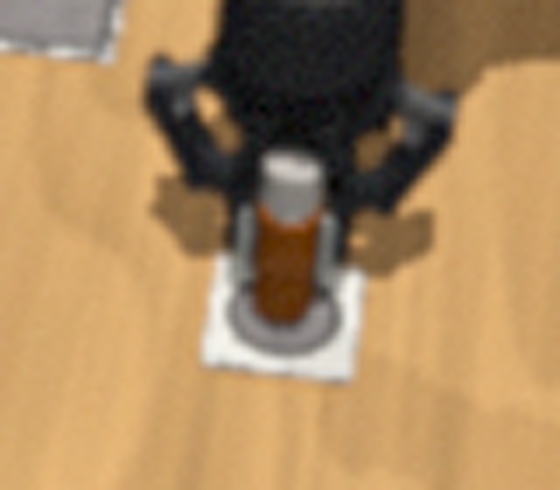

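Emit:
send_rows(
  targets=[
    {"slide": [-2,-2,2],"dr": [0,-0.2,0.1]},
    {"slide": [-0.6,-0.6,2],"dr": [0,0,0]},
    {"slide": [0,0,1.5],"dr": [0,0,0]},
    {"slide": [0,0,1.5],"dr": [0,0,0]},
  ],
)

```text
time: 14.93
tool_pos: [471.0, -124.6, 32.7]
tool_rot: [0.001, 0.707, 0.707, 0.0]
contact_force: [-0.5, 0.5, -0.2]
grip_width: 27.4
```

```bash
python3 go.py 470 -124 31 90
```

```text
t 14.9 pos [ 471.  -124.6   32.7] phi 90.01 j7 -0.0 w 27.4 F [-0.5  0.5 -0.2]
slide now [ 0.6 -1.   1.7] slide after turn [ 0.6 -1.   1.7] dr [0.13 0.07 0.01]
```

Emit:
send_rows(
  targets=[
    {"slide": [0,-0.5,1],"dr": [0.1,0,0]},
    {"slide": [0,0,1],"dr": [0,0,0]},
    {"slide": [0,0,0.7],"dr": [0,0,0]},
  ],
)

```text
time: 15.18
tool_pos: [470.5, -124.9, 29.9]
tool_rot: [0.001, 0.707, 0.707, -0.0]
contact_force: [-0.2, -0.2, -0.3]
grip_width: 27.3
```

```bash
python3 go.py 470 -124 31 90
```

```text
t 15.2 pos [ 470.5 -124.9   29.9] phi 89.99 j7 -0.0 w 27.3 F [-0.2 -0.2 -0.3]
slide now [ 0.9 -0.5 -1.1] slide after turn [ 0.9 -0.5 -1.1] dr [ 0.05  0.09 -0.01]
```

Emit:
send_rows(
  targets=[
    {"slide": [0,0,0.6],"dr": [0,0,0]},
    {"slide": [0,0,0.6],"dr": [0,0,0]},
  ],
)

```text
time: 15.35
tool_pos: [470.6, -124.9, 28.8]
tool_rot: [0.001, 0.707, 0.707, -0.0]
contact_force: [-4.9, 1.0, 12.2]
grip_width: 27.1
```

Emit:
send_rows(
  targets=[
    {"slide": [0,0,0.6],"dr": [0,0,0]},
    {"slide": [0,0,0.6],"dr": [0,0,0]},
  ],
)

```text
time: 15.52
tool_pos: [470.7, -124.9, 28.9]
tool_rot: [0.001, 0.707, 0.707, -0.001]
contact_force: [-4.5, 0.7, 9.0]
grip_width: 27.0
```

Contact. Release and rise.

Emit:
send_rows(
  targets=[
    {"slide": [0,0,0],"dr": [0,0,0]},
    {"slide": [0,0,0],"dr": [0,0,0]},
    {"slide": [0,0,0],"dr": [0,0,0]},
    {"slide": [0,0,0],"dr": [0,0,0]},
    {"slide": [0,0,0],"dr": [0,0,0]},
  ],
  hand=50,
)

```text
time: 15.93
tool_pos: [471.3, -124.9, 29.3]
tool_rot: [0.002, 0.707, 0.707, -0.0]
contact_force: [0.6, -0.2, 0.4]
grip_width: 50.3
```

Emit:
send_rows(
  targets=[
    {"slide": [0,0,-8],"dr": [0,0,0]},
    {"slide": [0,0,-16],"dr": [0,0,0]},
    {"slide": [0,0,-25],"dr": [0,0,0]},
    {"slide": [0,0,-30],"dr": [0,0,0]},
    {"slide": [0,0,-25],"dr": [0,0,0]},
    {"slide": [0,0,-10],"dr": [0,0,0]},
  ],
)

```text
time: 16.43
tool_pos: [468.2, -123.1, 146.6]
tool_rot: [-0.003, 0.707, 0.708, -0.002]
contact_force: [0.8, -0.1, 0.5]
grip_width: 50.3
```

```bash
python3 go.py 480 304 140 90
```

```text
t 16.4 pos [ 468.2 -123.1  146.6] phi 90.09 j7 0.09 w 50.3 F [ 0.8 -0.1  0.5]
slide now [427.1  12.5   7.2] slide after turn [427.1  11.8   6.6] dr [-0.34 -0.09  0.09]
```

Emit:
send_rows(
  targets=[
    {"slide": [25,1,0],"dr": [-0.3,0,0]},
    {"slide": [40,1,0],"dr": [0,0,0]},
    {"slide": [40,1,0],"dr": [0,0,0]},
    {"slide": [40,1,0],"dr": [0,0,0]},
    {"slide": [40,1,0],"dr": [0,0,0]},
    {"slide": [40,1,0],"dr": [0,0,0]},
    {"slide": [40,1,0],"dr": [0,0,0]},
    {"slide": [40,1,0],"dr": [0,0,0]},
    {"slide": [40,1,0],"dr": [0,0,0]},
    {"slide": [36,1,0],"dr": [0,0,0]},
    {"slide": [24,1,0],"dr": [0,0,0]},
    {"slide": [8,0,0],"dr": [0,0,0]},
  ],
  hand=78,
)

```text
time: 17.43
tool_pos: [484.6, 302.3, 158.8]
tool_rot: [0.006, 0.712, 0.702, 0.005]
contact_force: [-0.6, -0.1, 0.4]
grip_width: 77.5
```

Emit:
send_rows(
  targets=[
    {"slide": [0,0,0],"dr": [0,0,-7]},
    {"slide": [0,0,0],"dr": [0,0,-7]},
    {"slide": [0,0,0],"dr": [0,0,-7]},
    {"slide": [0,0,0],"dr": [0,0,-7]},
    {"slide": [0,0,0],"dr": [0,0,-7]},
    {"slide": [0,0,0],"dr": [0,0,-7]},
    {"slide": [0,0,0],"dr": [0,0,-7]},
    {"slide": [0,0,0],"dr": [0,0,-7]},
    {"slide": [0,0,0],"dr": [0,0,-5]},
    {"slide": [0,0,0],"dr": [0,0,-3]},
    {"slide": [0,0,0],"dr": [0,0,0]},
  ],
)

```text
time: 18.35
tool_pos: [484.0, 300.3, 163.0]
tool_rot: [0.008, 0.215, 0.977, -0.001]
contact_force: [0.3, -0.1, -0.0]
grip_width: 78.1
```

```bash
python3 go.py 478.3 306 90 158; python3 - <<'E'
from rig import bot
import cv2,pickle
r=bot.read_camera("top"); pickle.dump(r,open("top2.pkl","wb"))
cv2.imwrite("pics/top7.png",cv2.resize(cv2.convertScaleAbs(r["frame"][230:285,190:345],alpha=1.5),None,fx=5,fy=5,interpolation=cv2.INTER_CUBIC))
E
```

```text
t 18.4 pos [484.  300.3 163. ] phi 155.15 j7 0.18 w 78.1 F [ 0.3 -0.1 -0. ]
slide now [ 8.8  2.6 72.8] slide after turn [ 7.4  3.1 73. ] dr [ 0.11  0.93 -2.85]
```

View pics/top7.png

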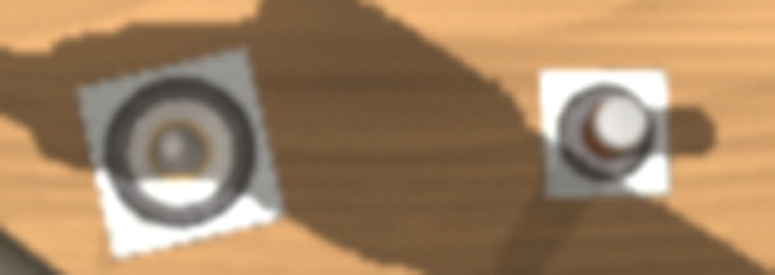

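Emit:
send_rows(
  targets=[
    {"slide": [4,2,8],"dr": [0,0.9,-2.5]},
    {"slide": [2,0.5,14],"dr": [0,0,0]},
    {"slide": [0,0,16],"dr": [0,0,0]},
    {"slide": [0,0,16],"dr": [0,0,0]},
    {"slide": [0,0,10],"dr": [0,0,0]},
    {"slide": [0,0,4],"dr": [0,0,0]},
    {"slide": [0,0,0],"dr": [0,0,0]},
  ],
)

```text
time: 18.98
tool_pos: [481.9, 302.4, 94.7]
tool_rot: [0.002, 0.204, 0.979, 0.001]
contact_force: [0.6, 0.2, -0.5]
grip_width: 78.3
```

```bash
python3 go.py 478.3 306 6 158
```

```text
t 19.0 pos [481.9 302.4  94.7] phi 156.45 j7 0.16 w 78.3 F [ 0.6  0.2 -0.5]
slide now [ 5.1  1.7 88.7] slide after turn [ 4.7  2.  88.7] dr [ 0.11  0.22 -1.55]
```

Emit:
send_rows(
  targets=[
    {"slide": [3,1,8],"dr": [0.1,0.2,-1.5]},
    {"slide": [1.5,0.5,10],"dr": [0,0,0]},
    {"slide": [0,0,10],"dr": [0,0,0]},
    {"slide": [0,0,6],"dr": [0,0,0]},
    {"slide": [0,0,2],"dr": [0,0,0]},
    {"slide": [0,0,0],"dr": [0,0,0]},
  ],
)

```text
time: 19.48
tool_pos: [478.9, 306.5, 56.9]
tool_rot: [0.001, 0.191, 0.982, 0.001]
contact_force: [-0.0, 0.0, 0.6]
grip_width: 77.8
```

```bash
python3 go.py 478.3 306 6 158
```

```text
t 19.5 pos [478.9 306.5  56.9] phi 158.02 j7 0.15 w 77.8 F [-0.   0.   0.6]
slide now [ 0.4 -0.8 50.9] slide after turn [ 0.4 -0.7 50.9] dr [0.1  0.08 0.02]
```

Emit:
send_rows(
  targets=[
    {"slide": [0.3,-0.5,8],"dr": [0.1,0,0]},
    {"slide": [0,0,10],"dr": [0,0,0]},
    {"slide": [0,0,10],"dr": [0,0,0]},
    {"slide": [0,0,7],"dr": [0,0,0]},
    {"slide": [0,0,4],"dr": [0,0,0]},
    {"slide": [0,0,1.5],"dr": [0,0,0]},
    {"slide": [0,0,0],"dr": [0,0,0]},
  ],
)

```text
time: 20.07
tool_pos: [478.5, 306.0, 11.7]
tool_rot: [0.001, 0.191, 0.982, -0.0]
contact_force: [0.5, -0.8, -0.2]
grip_width: 77.8
```

```bash
python3 go.py 478.3 306 6 158; python3 - <<'E'
from rig import bot
import cv2
r=bot.read_camera("side"); cv2.imwrite("pics/side8.png",cv2.resize(cv2.convertScaleAbs(r["frame"][270:350,240:330],alpha=1.4),None,fx=6,fy=6,interpolation=cv2.INTER_CUBIC))
E
```

```text
t 20.1 pos [478.5 306.   11.7] phi 157.99 j7 0.11 w 77.8 F [ 0.5 -0.8 -0.2]
slide now [ 0.2 -0.1  5.7] slide after turn [ 0.2 -0.1  5.7] dr [-0.02  0.06 -0.01]
```

View pics/side8.png

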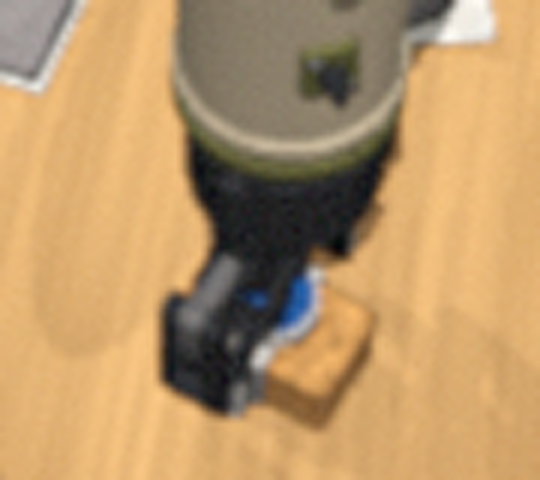

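Emit:
send_rows(
  targets=[
    {"slide": [0,0,2.5],"dr": [0,0,0]},
    {"slide": [0,0,2],"dr": [0,0,0]},
    {"slide": [0,0,1],"dr": [0,0,0]},
  ],
)

```text
time: 20.37
tool_pos: [479.1, 306.7, 7.1]
tool_rot: [0.001, 0.191, 0.982, 0.0]
contact_force: [0.7, 0.6, -0.1]
grip_width: 78.2
```

Emit:
send_rows(
  targets=[
    {"slide": [0,0,0],"dr": [0,0,0]},
    {"slide": [0,0,0],"dr": [0,0,0]},
    {"slide": [0,0,0],"dr": [0,0,0]},
    {"slide": [0,0,0],"dr": [0,0,0]},
    {"slide": [0,0,0],"dr": [0,0,0]},
    {"slide": [0,0,0],"dr": [0,0,0]},
    {"slide": [0,0,0],"dr": [0,0,0]},
  ],
  hand=40,
  newtons=35,
)

```text
time: 20.95
tool_pos: [479.4, 306.7, 7.5]
tool_rot: [0.002, 0.191, 0.982, 0.001]
contact_force: [1.0, -0.4, -0.5]
grip_width: 51.4
```

```bash
python3 go.py 626 -315.5 120 158
```

```text
t 20.9 pos [479.4 306.7   7.5] phi 157.98 j7 0.1 w 51.4 F [ 1.  -0.4 -0.5]
slide now [-369.5 -521.7 -112.4] slide after turn [-369.  -522.  -112.5] dr [ 0.1   0.17 -0.02]
```

Emit:
send_rows(
  targets=[
    {"slide": [0,0,-8],"dr": [0,0,0]},
    {"slide": [0,0,-18],"dr": [0,0,0]},
    {"slide": [0,0,-25],"dr": [0,0,0]},
    {"slide": [0,0,-25],"dr": [0,0,0]},
    {"slide": [-6,-8,-20],"dr": [0,0,0]},
    {"slide": [-12,-17,-8],"dr": [0,0,0]},
    {"slide": [-18,-25,0],"dr": [0,0,0]},
    {"slide": [-20,-28,0],"dr": [0,0,0]},
    {"slide": [-20,-28,0],"dr": [0,0,0]},
    {"slide": [-20,-28,0],"dr": [0,0,0]},
    {"slide": [-20,-28,0],"dr": [0,0,0]},
    {"slide": [-20,-28,0],"dr": [0,0,0]},
  ],
)

```text
time: 21.95
tool_pos: [531.6, 82.9, 122.4]
tool_rot: [0.001, 0.18, 0.984, 0.002]
contact_force: [1.0, 0.3, -2.1]
grip_width: 51.2
```

```bash
python3 go.py 626 -315.5 120 158
```

```text
t 21.9 pos [531.6  82.9 122.4] phi 159.3 j7 0.65 w 51.2 F [ 1.   0.3 -2.1]
slide now [-229.1 -339.3    1.2] slide after turn [-236.8 -334.     2.4] dr [0.28 0.1  1.3 ]
```

Emit:
send_rows(
  targets=[
    {"slide": [-20,-29,0],"dr": [0,0,0]},
    {"slide": [-20,-29,0],"dr": [0,0,0]},
    {"slide": [-20,-29,0],"dr": [0,0,0]},
    {"slide": [-20,-29,0],"dr": [0,0,0]},
    {"slide": [-20,-29,0],"dr": [0,0,0]},
    {"slide": [-20,-29,0],"dr": [0,0,0]},
    {"slide": [-20,-29,0],"dr": [0,0,0]},
    {"slide": [-20,-29,0],"dr": [0,0,0]},
    {"slide": [-16,-23,0],"dr": [0,0,0]},
    {"slide": [-10,-14,0],"dr": [0,0,0]},
    {"slide": [-5,-7,0],"dr": [0,0,0]},
    {"slide": [0,0,0],"dr": [0,0,0]},
  ],
)

```text
time: 22.95
tool_pos: [611.2, -272.2, 126.7]
tool_rot: [0.002, 0.186, 0.983, -0.0]
contact_force: [-1.2, -0.3, -2.1]
grip_width: 51.4
```

```bash
python3 go.py 626 -315.5 120 183.6
```

```text
t 22.9 pos [ 611.2 -272.2  126.7] phi 158.57 j7 1.22 w 51.4 F [-1.2 -0.3 -2.1]
slide now [-29.6 -34.9   6.8] slide after turn [-12.  -44.2   6.7] dr [ -0.04   0.19 -25.03]
```

Emit:
send_rows(
  targets=[
    {"slide": [0,0,0],"dr": [0,0,-5]},
    {"slide": [0,0,0],"dr": [0,0,-6]},
    {"slide": [0,0,0],"dr": [0,0,-6]},
    {"slide": [0,0,0],"dr": [0,0,-4]},
    {"slide": [0,0,0],"dr": [0,0,-2]},
    {"slide": [0,0,0],"dr": [0,0,0]},
  ],
)

```text
time: 23.45
tool_pos: [611.0, -261.2, 128.6]
tool_rot: [0.001, -0.028, 1.0, 0.002]
contact_force: [0.4, -0.2, -1.1]
grip_width: 51.5
```

```bash
python3 - <<'E'
import pickle,cv2,numpy as np
from h import *
R={"top":((360,175,405,222),(185,172,262,222)),"side":((250,145,292,172),(215,230,270,287))}
for n in R:
    r=pickle.load(open(n+"0.pkl","rb")); low=cv2.inRange(cv2.cvtColor(r["frame"],cv2.COLOR_BGR2HSV),(0,0,0),(180,70,255))
    for roi,name in zip(R[n],("watch","case")):
        for c in blobs(low,roi,300):
            w=ray(r,c[:,0,:],4)[:,:2].astype(np.float32); q=cv2.minAreaRect(w); b=cv2.boxPoints(q); e=b[1]-b[0];g=b[2]-b[1]
            l=e if np.linalg.norm(e)>np.linalg.norm(g) else g
            print(n,name,np.round(q[0],1),np.round(q[1],1),"long axis",np.degrees(np.arctan2(l[1],l[0])).round(1)%180)
E
python3 go.py 626 -315.5 70 183.6
```

```text
top watch [ 625.4 -315.4] [105.5  83.3] long axis 1.8
top case [627.5 110.2] [169.3  85.6] long axis 80.8
side watch [ 625.5 -315.7] [105.8  86. ] long axis 2.4
side case [627.9 110.8] [169.8  85.8] long axis 80.8
t 23.4 pos [ 611.  -261.2  128.6] phi -176.75 j7 1.61 w 51.5 F [ 0.4 -0.2 -1.1]
slide now [-11.7 -55.3  58.5] slide after turn [-11.6 -55.1  58.6] dr [ 0.19  0.16 -0.35]
```

Emit:
send_rows(
  targets=[
    {"slide": [-3,-12,5],"dr": [0.2,0.1,1.1]},
    {"slide": [-4,-18,8],"dr": [0,0,0]},
    {"slide": [-2,-12,8],"dr": [0,0,0]},
    {"slide": [-1,-6,8],"dr": [0,0,0]},
    {"slide": [0,-2,6],"dr": [0,0,0]},
    {"slide": [0,0,2],"dr": [0,0,0]},
    {"slide": [0,0,0],"dr": [0,0,0]},
  ],
)

```text
time: 24.03
tool_pos: [624.7, -308.3, 88.9]
tool_rot: [0.0, -0.017, 1.0, 0.0]
contact_force: [-0.6, 0.5, -0.8]
grip_width: 51.3
```

```bash
python3 go.py 625.5 -315.5 12 182
```

```text
t 24.0 pos [ 624.7 -308.3   88.9] phi -178.07 j7 1.64 w 51.3 F [-0.6  0.5 -0.8]
slide now [-0.6 -7.2 76.9] slide after turn [-0.6 -7.2 76.9] dr [ 0.03  0.03 -0.07]
```

Emit:
send_rows(
  targets=[
    {"slide": [-0.3,-4,8],"dr": [0,0,0]},
    {"slide": [0,-2.5,12],"dr": [0,0,0]},
    {"slide": [0,0,14],"dr": [0,0,0]},
    {"slide": [0,0,13],"dr": [0,0,0]},
    {"slide": [0,0,9],"dr": [0,0,0]},
    {"slide": [0,0,5],"dr": [0,0,0]},
    {"slide": [0,0,1],"dr": [0,0,0]},
    {"slide": [0,0,0],"dr": [0,0,0]},
  ],
)

```text
time: 24.7
tool_pos: [624.4, -312.5, 18.7]
tool_rot: [-0.001, -0.018, 1.0, 0.001]
contact_force: [-0.4, 0.3, -1.1]
grip_width: 51.9
```

```bash
python3 go.py 625.5 -315.5 12 182; python3 - <<'E'
from rig import bot
import cv2
r=bot.read_camera("side"); cv2.imwrite("pics/side9.png",cv2.resize(cv2.convertScaleAbs(r["frame"][120:190,235:325],alpha=1.4),None,fx=7,fy=7,interpolation=cv2.INTER_CUBIC))
E
```

```text
t 24.7 pos [ 624.4 -312.5   18.7] phi -177.94 j7 1.62 w 51.9 F [-0.4  0.3 -1.1]
slide now [-1.  -3.1  6.7] slide after turn [-1.  -3.1  6.7] dr [ 0.17 -0.09  0.06]
```

View pics/side9.png

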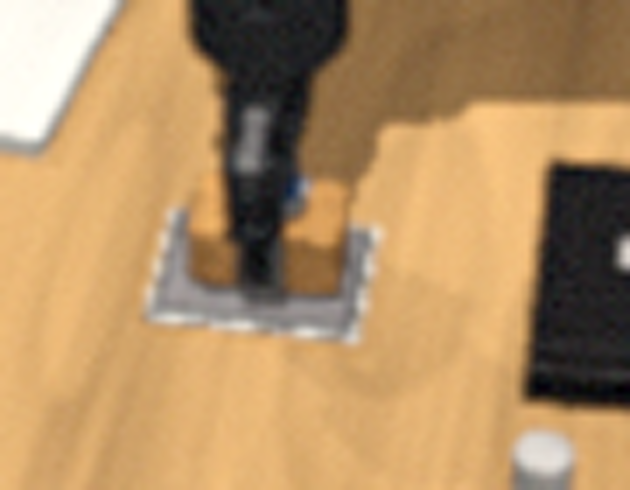

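Emit:
send_rows(
  targets=[
    {"slide": [-0.7,-2.3,2],"dr": [0.2,-0.1,0]},
    {"slide": [0,-0.7,1.8],"dr": [0,0,0]},
    {"slide": [0,0,1.2],"dr": [0,0,0]},
    {"slide": [0,0,0.7],"dr": [0,0,0]},
  ],
)

```text
time: 25.08
tool_pos: [626.7, -316.1, 15.2]
tool_rot: [0.002, -0.018, 1.0, -0.001]
contact_force: [-0.1, 0.2, -0.7]
grip_width: 51.7
```

Emit:
send_rows(
  targets=[
    {"slide": [0,0,0.6],"dr": [0,0,0]},
  ],
)

```text
time: 25.17
tool_pos: [626.9, -316.3, 14.9]
tool_rot: [0.002, -0.018, 1.0, -0.001]
contact_force: [0.1, 0.2, -2.1]
grip_width: 51.5
```

Emit:
send_rows(
  targets=[
    {"slide": [0.5,0,1],"dr": [0,0,0]},
    {"slide": [0,0,1],"dr": [0,0,0]},
    {"slide": [0,0,0.6],"dr": [0,0,0]},
  ],
)

```text
time: 25.42
tool_pos: [626.7, -316.3, 12.7]
tool_rot: [0.003, -0.018, 1.0, -0.002]
contact_force: [-1.0, 0.6, -2.0]
grip_width: 51.7
```

```bash
python3 go.py 625.5 -315.5 11.5 182
```

```text
t 25.4 pos [ 626.7 -316.3   12.7] phi -177.96 j7 1.62 w 51.7 F [-1.   0.6 -2. ]
slide now [1.2 0.9 1.2] slide after turn [1.2 0.9 1.2] dr [-0.19  0.29  0.04]
```

Emit:
send_rows(
  targets=[
    {"slide": [0.6,0.4,0.6],"dr": [-0.2,0.3,0]},
    {"slide": [0,0,0.5],"dr": [0,0,0]},
  ],
)

```text
time: 25.58
tool_pos: [625.9, -316.0, 11.6]
tool_rot: [-0.0, -0.018, 1.0, 0.0]
contact_force: [-3.9, 0.5, 4.6]
grip_width: 51.7
```

Emit:
send_rows(
  targets=[
    {"slide": [0,0,0.5],"dr": [0,0,0]},
    {"slide": [0,0,0.3],"dr": [0,0,0]},
  ],
)

```text
time: 25.75
tool_pos: [626.1, -316.0, 11.7]
tool_rot: [-0.0, -0.018, 1.0, 0.0]
contact_force: [-1.0, 0.6, 0.2]
grip_width: 51.4
```

Emit:
send_rows(
  targets=[
    {"slide": [0,0,0.2],"dr": [0,0,0]},
    {"slide": [0,0,0],"dr": [0,0,0]},
    {"slide": [0,0,0],"dr": [0,0,0]},
    {"slide": [0,0,0],"dr": [0,0,0]},
    {"slide": [0,0,0],"dr": [0,0,0]},
    {"slide": [0,0,0],"dr": [0,0,0]},
  ],
  hand=78,
)

```text
time: 26.25
tool_pos: [627.1, -316.1, 11.8]
tool_rot: [0.001, -0.018, 1.0, -0.0]
contact_force: [-0.5, -0.0, -0.3]
grip_width: 78.3
```

Emit:
send_rows(
  targets=[
    {"slide": [0,0,-8],"dr": [0,0,0]},
    {"slide": [0,0,-16],"dr": [0,0,0]},
    {"slide": [0,0,-25],"dr": [0,0,0]},
    {"slide": [0,0,-30],"dr": [0,0,0]},
    {"slide": [0,0,-20],"dr": [0,0,0]},
    {"slide": [0,0,-5],"dr": [0,0,0]},
  ],
)

```text
time: 26.75
tool_pos: [625.8, -315.0, 122.7]
tool_rot: [-0.001, -0.018, 1.0, 0.001]
contact_force: [-0.4, -0.9, 0.3]
grip_width: 77.6
```

```bash
python3 - <<'E'
import pickle,cv2,numpy as np
from h import *
r=pickle.load(open("top0.pkl","rb")); m=cv2.inRange(cv2.cvtColor(r["frame"],cv2.COLOR_BGR2HSV),(0,0,0),(180,255,60))
c=max(blobs(m,(350,240,422,275)),key=cv2.contourArea)
w=ray(r,c[:,0,:],40)[:,:2].astype(np.float32); print(cv2.minAreaRect(w))
s=pickle.load(open("side0.pkl","rb")); m=cv2.inRange(cv2.cvtColor(s["frame"],cv2.COLOR_BGR2HSV),(0,0,0),(180,255,50))
c=max(blobs(m,(300,135,335,185)),key=cv2.contourArea); w=ray(s,c[:,0,:],40)[:,:2].astype(np.float32); print(cv2.minAreaRect(w))
E
python3 go.py 467 -317 120 92
```

```text
((465.2041931152344, -315.4869079589844), (54.70685577392578, 144.34109497070312), 3.4279251098632812)
((465.6881103515625, -298.3955078125), (49.19824981689453, 167.74220275878906), 3.265359878540039)
t 26.8 pos [ 625.8 -315.   122.7] phi -177.9 j7 1.67 w 77.6 F [-0.4 -0.9  0.3]
slide now [158.7   3.8   2.9] slide after turn [   3.5 -158.7    2.7] dr [ 7.00e-02 -1.60e-01  9.01e+01]
```

Emit:
send_rows(
  targets=[
    {"slide": [0,0,0],"dr": [0,0,7]},
    {"slide": [0,0,0],"dr": [0,0,7]},
    {"slide": [0,0,0],"dr": [0,0,7]},
    {"slide": [0,0,0],"dr": [0,0,7]},
    {"slide": [0,0,0],"dr": [0,0,7]},
    {"slide": [0,0,0],"dr": [0,0,7]},
    {"slide": [0,0,0],"dr": [0,0,7]},
    {"slide": [0,0,0],"dr": [0,0,7]},
    {"slide": [0,0,0],"dr": [0,0,7]},
    {"slide": [0,0,0],"dr": [0,0,7]},
    {"slide": [0,0,0],"dr": [0,0,7]},
    {"slide": [0,0,0],"dr": [0,0,7]},
  ],
  hand=82,
)

```text
time: 27.75
tool_pos: [628.1, -313.2, 134.2]
tool_rot: [0.004, 0.667, 0.745, 0.003]
contact_force: [1.2, 0.4, 0.8]
grip_width: 82.2
```

```bash
python3 go.py 467 -317 100 93.4
```

```text
t 27.8 pos [ 628.1 -313.2  134.2] phi 96.26 j7 0.28 w 82.2 F [1.2 0.4 0.8]
slide now [  13.9 -160.9   32.6] slide after turn [   5.8 -161.1   34.2] dr [0.56 0.05 2.86]
```

Emit:
send_rows(
  targets=[
    {"slide": [0.5,-12,0],"dr": [0.5,0,0]},
    {"slide": [0.5,-22,2],"dr": [0,0,0]},
    {"slide": [0.5,-28,2],"dr": [0,0,0]},
    {"slide": [0.5,-28,2],"dr": [0,0,0]},
    {"slide": [0.5,-26,3],"dr": [0,0,0]},
    {"slide": [0.5,-20,4],"dr": [0,0,0]},
    {"slide": [0.5,-10,4],"dr": [0,0,0]},
    {"slide": [0,-4,3],"dr": [0,0,0]},
    {"slide": [0,0,2],"dr": [0,0,0]},
    {"slide": [0,0,0],"dr": [0,0,0]},
  ],
)

```text
time: 28.58
tool_pos: [473.1, -321.5, 113.3]
tool_rot: [0.002, 0.669, 0.743, 0.0]
contact_force: [0.9, -0.4, -0.7]
grip_width: 81.9
```

```bash
python3 go.py 467 -317 80 93.4
```

```text
t 28.6 pos [ 473.1 -321.5  113.3] phi 95.95 j7 0.4 w 81.9 F [ 0.9 -0.4 -0.7]
slide now [ 5.1 -5.7 33.3] slide after turn [ 4.8 -5.9 33.3] dr [0.16 0.12 2.55]
```

Emit:
send_rows(
  targets=[
    {"slide": [3,-3.5,8],"dr": [0.1,0.1,2.4]},
    {"slide": [1,-1,10],"dr": [0,0,0]},
    {"slide": [0,0,10],"dr": [0,0,0]},
    {"slide": [0,0,6],"dr": [0,0,0]},
    {"slide": [0,0,2],"dr": [0,0,0]},
    {"slide": [0,0,0],"dr": [0,0,0]},
  ],
)

```text
time: 29.08
tool_pos: [473.6, -315.8, 75.3]
tool_rot: [0.002, 0.682, 0.731, 0.002]
contact_force: [-0.7, 0.1, 0.5]
grip_width: 81.9
```

```bash
python3 go.py 467 -317 10 93.4
```

```text
t 29.1 pos [ 473.6 -315.8   75.3] phi 93.96 j7 0.33 w 81.9 F [-0.7  0.1  0.5]
slide now [-0.8 -7.  65.3] slide after turn [-0.8 -6.7 65.3] dr [ 0.29 -0.03  0.56]
```

Emit:
send_rows(
  targets=[
    {"slide": [-0.4,-4.5,3],"dr": [0.3,0,0.5]},
    {"slide": [0,-2,5],"dr": [0,0,0]},
    {"slide": [0,0,4],"dr": [0,0,0]},
    {"slide": [0,0,2],"dr": [0,0,0]},
    {"slide": [0,0,0],"dr": [0,0,0]},
  ],
)

```text
time: 29.5
tool_pos: [467.2, -316.7, 60.1]
tool_rot: [-0.0, 0.685, 0.728, 0.0]
contact_force: [0.7, 0.1, 0.6]
grip_width: 82.2
```

```bash
python3 go.py 467 -317 10 93.4
```

```text
t 29.5 pos [ 467.2 -316.7   60.1] phi 93.48 j7 0.32 w 82.2 F [0.7 0.1 0.6]
slide now [-0.3 -0.2 50.1] slide after turn [-0.3 -0.2 50.1] dr [-0.01 -0.03  0.08]
```

Emit:
send_rows(
  targets=[
    {"slide": [0,0,6],"dr": [0,0,0]},
    {"slide": [0,0,9],"dr": [0,0,0]},
    {"slide": [0,0,10],"dr": [0,0,0]},
    {"slide": [0,0,9],"dr": [0,0,0]},
    {"slide": [0,0,6],"dr": [0,0,0]},
    {"slide": [0,0,3],"dr": [0,0,0]},
    {"slide": [0,0,1],"dr": [0,0,0]},
    {"slide": [0,0,0],"dr": [0,0,0]},
  ],
)

```text
time: 30.17
tool_pos: [466.7, -316.5, 10.4]
tool_rot: [-0.001, 0.685, 0.728, 0.0]
contact_force: [0.0, 0.6, -0.4]
grip_width: 82.2
```

```bash
python3 go.py 467 -317 9 93.4; python3 - <<'E'
from rig import bot
import cv2
r=bot.read_camera("side"); cv2.imwrite("pics/side10.png",cv2.resize(cv2.convertScaleAbs(r["frame"][115:195,250:370],alpha=1.4),None,fx=6,fy=6,interpolation=cv2.INTER_CUBIC))
E
```

```text
t 30.2 pos [ 466.7 -316.5   10.4] phi 93.48 j7 0.29 w 82.2 F [ 0.   0.6 -0.4]
slide now [-0.5  0.3  1.4] slide after turn [-0.5  0.3  1.4] dr [-0.06 -0.08  0.08]
```

View pics/side10.png

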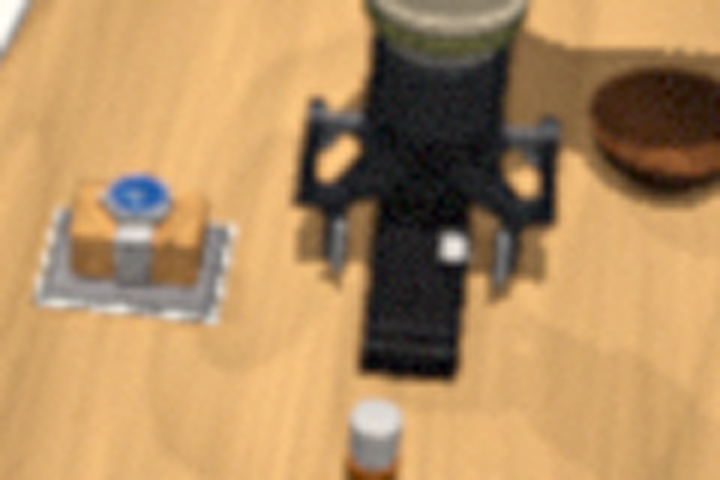

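Emit:
send_rows(
  targets=[
    {"slide": [0,0,1.5],"dr": [0,0,0]},
    {"slide": [0,0,0.5],"dr": [0,0,0]},
    {"slide": [0,0,0],"dr": [0,0,0]},
    {"slide": [0,0,0],"dr": [0,0,0]},
    {"slide": [0,0,0],"dr": [0,0,0]},
    {"slide": [0,0,0],"dr": [0,0,0]},
    {"slide": [0,0,0],"dr": [0,0,0]},
    {"slide": [0,0,0],"dr": [0,0,0]},
  ],
  hand=45,
  newtons=40,
)

```text
time: 30.88
tool_pos: [467.5, -317.1, 9.8]
tool_rot: [0.0, 0.685, 0.728, 0.0]
contact_force: [0.1, 0.0, -1.4]
grip_width: 55.4
```

Emit:
send_rows(
  targets=[
    {"slide": [0,0,-8],"dr": [0,0,0]},
    {"slide": [0,0,-18],"dr": [0,0,0]},
    {"slide": [0,0,-25],"dr": [0,0,0]},
    {"slide": [0,0,-28],"dr": [0,0,0]},
    {"slide": [0,0,-28],"dr": [0,0,0]},
    {"slide": [0,0,-20],"dr": [0,0,0]},
    {"slide": [0,0,-6],"dr": [0,0,0]},
    {"slide": [0,0,0],"dr": [0,0,0]},
  ],
)

```text
time: 31.55
tool_pos: [466.2, -315.4, 150.1]
tool_rot: [-0.002, 0.685, 0.729, 0.0]
contact_force: [1.5, -1.1, -1.5]
grip_width: 55.7
```

```bash
python3 go.py 627.7 110.5 145 80.8;python3 - <<'E'
from rig import bot
import cv2
r=bot.read_camera("side"); cv2.imwrite("pics/side11.png",cv2.resize(cv2.convertScaleAbs(r["frame"][90:190,250:370],alpha=1.4),None,fx=5,fy=5,interpolation=cv2.INTER_CUBIC))
E
```

```text
t 31.6 pos [ 466.2 -315.4  150.1] phi 93.58 j7 0.38 w 55.7 F [ 1.5 -1.1 -1.5]
slide now [414.9 187.8   5.9] slide after turn [446.2  91.3   5.1] dr [-0.12 -0.15 12.78]
```

View pics/side11.png

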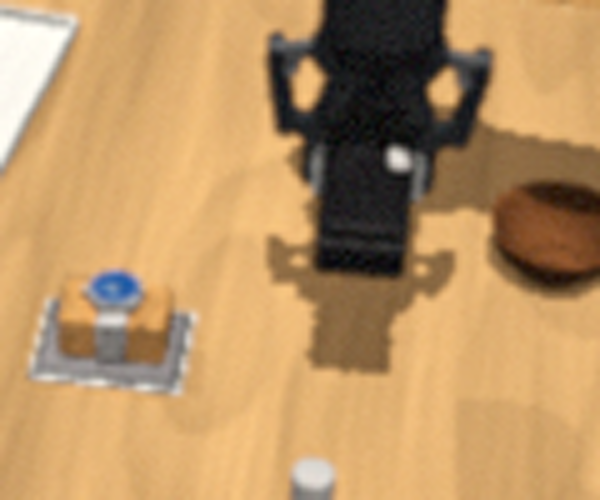

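Emit:
send_rows(
  targets=[
    {"slide": [8,4,0],"dr": [0,0,0]},
    {"slide": [16,7,0],"dr": [0,0,0]},
    {"slide": [24,11,0],"dr": [0,0,0]},
    {"slide": [30,14,0],"dr": [0,0,0]},
    {"slide": [30,14,0],"dr": [0,0,0]},
    {"slide": [30,14,0],"dr": [0,0,0]},
    {"slide": [30,14,0],"dr": [0,0,0]},
    {"slide": [30,14,0],"dr": [0,0,0]},
    {"slide": [30,14,0],"dr": [0,0,0]},
    {"slide": [30,14,0],"dr": [0,0,0]},
    {"slide": [30,14,0],"dr": [0,0,0]},
    {"slide": [30,14,0],"dr": [0,0,0]},
  ],
)

```text
time: 32.6
tool_pos: [587.5, 22.6, 127.8]
tool_rot: [-0.016, 0.69, 0.723, -0.007]
contact_force: [1.5, -1.2, -1.2]
grip_width: 55.2
```

```bash
python3 go.py 627.7 110.5 130 80.8
```

```text
t 32.6 pos [587.5  22.6 127.8] phi 92.66 j7 -0.32 w 55.2 F [ 1.5 -1.2 -1.2]
slide now [86.  44.2 -2.6] slide after turn [93.2 25.6 -2.2] dr [-1.92 -0.52 11.87]
```

Emit:
send_rows(
  targets=[
    {"slide": [24,12,-2],"dr": [-1,-0.3,2]},
    {"slide": [18,8,-1],"dr": [-0.6,0,3]},
    {"slide": [12,4,0],"dr": [0,0,3]},
    {"slide": [6,2,0],"dr": [0,0,2]},
    {"slide": [2,1,0],"dr": [0,0,1]},
    {"slide": [0,0,0],"dr": [0,0,0]},
  ],
)

```text
time: 33.1
tool_pos: [607.7, 105.9, 118.7]
tool_rot: [-0.012, 0.753, 0.658, -0.004]
contact_force: [0.1, -0.6, -1.3]
grip_width: 55.4
```

```bash
python3 go.py 627.7 110.5 80 80.8
```

```text
t 33.1 pos [607.7 105.9 118.7] phi 82.32 j7 -0.63 w 55.4 F [ 0.1 -0.6 -1.3]
slide now [ 6.8 20.1 38.3] slide after turn [ 7.7 19.  38.7] dr [-1.35 -0.58  1.53]
```

Emit:
send_rows(
  targets=[
    {"slide": [3,8,3],"dr": [-1.3,-0.6,1.4]},
    {"slide": [2,6,6],"dr": [0,0,0]},
    {"slide": [1,3,8],"dr": [0,0,0]},
    {"slide": [0,1,7],"dr": [0,0,0]},
    {"slide": [0,0,3],"dr": [0,0,0]},
    {"slide": [0,0,0],"dr": [0,0,0]},
  ],
)

```text
time: 33.6
tool_pos: [624.3, 105.6, 84.1]
tool_rot: [-0.002, 0.76, 0.65, -0.004]
contact_force: [-0.6, 0.4, -2.3]
grip_width: 55.4
```

```bash
python3 go.py 627.7 110.5 25 80.8
```

```text
t 33.6 pos [624.3 105.6  84.1] phi 81.04 j7 -0.67 w 55.4 F [-0.6  0.4 -2.3]
slide now [ 5.6  3.1 59. ] slide after turn [ 5.4  2.5 59.1] dr [-0.51  0.23  0.24]
```

Emit:
send_rows(
  targets=[
    {"slide": [3,1.5,6],"dr": [-0.5,0.2,0.2]},
    {"slide": [1.5,0.5,10],"dr": [0,0,0]},
    {"slide": [0.5,0,11],"dr": [0,0,0]},
    {"slide": [0,0,10],"dr": [0,0,0]},
    {"slide": [0,0,7],"dr": [0,0,0]},
    {"slide": [0,0,3],"dr": [0,0,0]},
    {"slide": [0,0,0],"dr": [0,0,0]},
  ],
)

```text
time: 34.18
tool_pos: [626.4, 108.9, 30.9]
tool_rot: [-0.0, 0.762, 0.648, -0.001]
contact_force: [-0.3, 0.7, -1.1]
grip_width: 55.4
```

```bash
python3 go.py 627.7 110.5 14 80.8; python3 - <<'E'
from rig import bot
import cv2,pickle
r=bot.read_camera("side"); pickle.dump(r,open("side3.pkl","wb"));cv2.imwrite("pics/side12.png",cv2.resize(cv2.convertScaleAbs(r["frame"][195:300,190:310],alpha=1.5),None,fx=5,fy=5,interpolation=cv2.INTER_CUBIC))
E
```

```text
t 34.2 pos [626.4 108.9  30.9] phi 80.75 j7 -0.71 w 55.4 F [-0.3  0.7 -1.1]
slide now [ 1.8  1.  16.9] slide after turn [ 1.8  1.  16.9] dr [-0.08  0.05 -0.05]
```

View pics/side12.png

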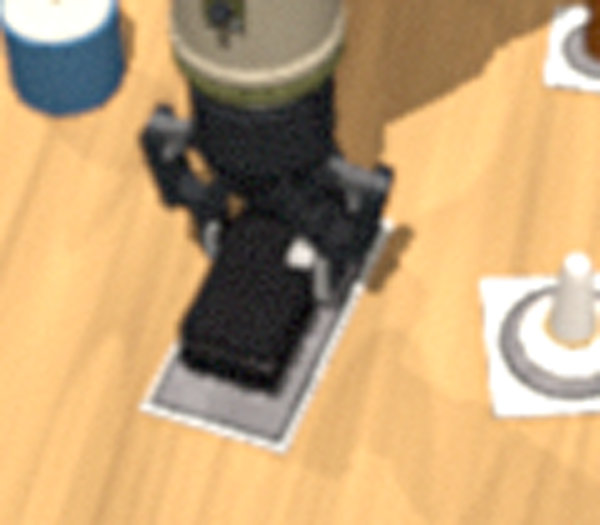

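```bash
python3 - <<'E'
import pickle,numpy as np
from h import *
s=pickle.load(open("side3.pkl","rb"))
p=np.array([(182,362),(272,390)])/5+[190,195]-.4
w=ray(s,p,21); m=w.mean(0); u=np.array([np.cos(np.radians(80.8)),np.sin(np.radians(80.8)),0]); print(w.round(1),"centre est",(m-70*u).round(1))
E
```

```text
[[664.  164.4  21. ]
 [612.1 173.4  21. ]] centre est [626.8  99.8  21. ]
```

Emit:
send_rows(
  targets=[
    {"slide": [1,0.6,3],"dr": [0,0,0]},
    {"slide": [0.4,0.2,4],"dr": [0,0,0]},
    {"slide": [0,0,3],"dr": [0,0,0]},
    {"slide": [0,0,2],"dr": [0,0,0]},
    {"slide": [0,0,0.5],"dr": [0,0,0]},
  ],
)

```text
time: 34.65
tool_pos: [628.9, 110.8, 19.2]
tool_rot: [0.001, 0.762, 0.648, 0.001]
contact_force: [-0.3, 0.7, -1.7]
grip_width: 55.5
```

```bash
python3 go.py 627.7 110.5 14 80.8
```

```text
t 34.6 pos [628.9 110.8  19.2] phi 80.75 j7 -0.72 w 55.5 F [-0.3  0.7 -1.7]
slide now [-0.5 -1.1  5.2] slide after turn [-0.5 -1.1  5.2] dr [ 0.09 -0.01 -0.05]
```

```bash
cat > near.py <<'E'
import pickle,numpy as np,cv2
from h import *
def near(s,roi,z,ang,th):
    x0,y0,x1,y1=roi; m=np.zeros(s["frame"].shape[:2],np.uint8)
    m[y0:y1,x0:x1]=255*(s["frame"][y0:y1,x0:x1].max(2)<th)
    u=np.array([np.cos(np.radians(ang)),np.sin(np.radians(ang))]); v=np.array([u[1],-u[0]])
    c=max(blobs(m,roi,20),key=cv2.contourArea); w=ray(s,c[:,0,:],z)[:,:2]; k=w@u; t=w@v
    return "near",np.percentile(k,[98,100]).round(1),"lateral at near 30mm",t[k>k.max()-30].min().round(1),t[k>k.max()-30].max().round(1)
E
python3 - <<'E'
from near import *
from rig import bot
u=lambda a,x,y:(np.cos(np.radians(a))*x+np.sin(np.radians(a))*y,np.sin(np.radians(a))*x-np.cos(np.radians(a))*y)
s0=pickle.load(open("side0.pkl","rb")); s3=pickle.load(open("side3.pkl","rb")); s=bot.read_camera("side"); pickle.dump(s,open("side4.pkl","wb"))
t=bot.read_camera("top"); pickle.dump(t,open("top4.pkl","wb"))
for th in(55,75):
    print("orig",near(s0,(300,140,340,190),0,93.4,th),"expect",np.add(u(93.4,467,-317),(70,0)).round(1))
    print("held21",near(s3,(220,240,255,290),21.4,80.8,th),"tcp",np.round(u(80.8,626.4,108.9),1))
    print("held10",near(s,(220,240,255,290),9.7,80.8,th),"tcp",np.round(u(80.8,628.9,110.8),1),"pad",np.round(u(80.8,627.7,110.5),1))
print(t["frame"].max(2)[175:225:4,185:265:4])
E
```

```text
orig ('near', array([-285. , -284.2]), 'lateral at near 30mm', np.float64(422.1), np.float64(472.2)) expect [-274.1  447.4]
held21 ('near', array([271.4, 272. ]), 'lateral at near 30mm', np.float64(573.1), np.float64(637.2)) tcp [207.6 600.9]
held10 ('near', array([272.5, 272.8]), 'lateral at near 30mm', np.float64(576.8), np.float64(639.9)) tcp [209.9 603.1] pad [209.4 602. ]
orig ('near', array([-284.6, -283.8]), 'lateral at near 30mm', np.float64(421.9), np.float64(472.9)) expect [-274.1  447.4]
held21 ('near', array([272.9, 273.8]), 'lateral at near 30mm', np.float64(571.7), np.float64(638.4)) tcp [207.6 600.9]
held10 ('near', array([274.3, 275. ]), 'lateral at near 30mm', np.float64(575.6), np.float64(641.2)) tcp [209.9 603.1] pad [209.4 602. ]
[[101 138 139 129 137 136 138 136 134 130 123 115 104  91  74  75  72  69
  128 128]
 [121 128 144 147 109 135 137 137 134 133 128 121 112 100  86  66  67  90
  139 139]
 [141  99 145 149 146 132 136 138 137 135 131 126 118 108  96  80  60  78
   79  69]
 [145 144 100 147 145 129 134 137 138 136 133 129 123 115 105  92  74  60
   74  72]
 [152 152 130 128 139 122 131 135 137 137 136 132 127 120 111 100  86  68
   66  74]
 [143 143 102  41 130 115 126 133 136 137 137 135 131 125 117 108  96  81
   61  73]
 [158 156  77  34  80 108 121 129 135 137 138 136 133 128 122 114 104  91
   75  58]
 [158 158  78  68  43  90 113 124 132 135 137 137 135 131 127 120 111 100
   86  68]
 [148 142 102  85  75  84 103 118 128 133 136 137 137 134 130 125 117 108
   96  81]
 [150 145 141 141 142 126 122 110 122 130 135 137 137 136 132 128 122 113
  104  91]
 [143 132 130 129 128 128 125  99 115 125 132 136 137 137 135 131 126 120
  111 100]
 [145 144 144 136 131 130 129 117 106 120 129 133 136 137 136 133 130 124
  116 108]
 [158 159 156 146 146 145 144 142 107 113 123 131 135 137 137 135 132 128
  121 113]]
```

Emit:
send_rows(
  targets=[
    {"slide": [1.4,-0.7,1.5],"dr": [0,0,0]},
    {"slide": [0.5,0,1.5],"dr": [0,0,0]},
    {"slide": [0,0,1],"dr": [0,0,0]},
  ],
)

```text
time: 35.0
tool_pos: [629.0, 113.0, 15.9]
tool_rot: [0.001, 0.762, 0.648, 0.001]
contact_force: [-0.2, 0.1, -0.7]
grip_width: 55.4
```

```bash
python3 go.py 628.1 113 13.5 80.8
```

```text
t 35.0 pos [629.  113.   15.9] phi 80.73 j7 -0.72 w 55.4 F [-0.2  0.1 -0.7]
slide now [-0.2 -0.9  2.4] slide after turn [-0.2 -0.9  2.4] dr [ 0.17 -0.04 -0.07]
```

Emit:
send_rows(
  targets=[
    {"slide": [-0.2,-0.7,0.8],"dr": [0.1,0,0]},
    {"slide": [0,0,0.7],"dr": [0,0,0]},
  ],
)

```text
time: 35.17
tool_pos: [628.2, 113.1, 14.3]
tool_rot: [0.0, 0.762, 0.648, 0.001]
contact_force: [0.1, -0.1, -0.6]
grip_width: 55.5
```

Emit:
send_rows(
  targets=[
    {"slide": [0,0,0.6],"dr": [0,0,0]},
    {"slide": [0,0,0.5],"dr": [0,0,0]},
  ],
)

```text
time: 35.33
tool_pos: [628.1, 113.1, 13.4]
tool_rot: [0.0, 0.762, 0.648, 0.001]
contact_force: [-2.2, -0.7, 6.4]
grip_width: 55.3
```

Contact made; release, rise and move clear.

Emit:
send_rows(
  targets=[
    {"slide": [0,0,0.2],"dr": [0,0,0]},
    {"slide": [0,0,0],"dr": [0,0,0]},
    {"slide": [0,0,0],"dr": [0,0,0]},
    {"slide": [0,0,0],"dr": [0,0,0]},
    {"slide": [0,0,0],"dr": [0,0,0]},
    {"slide": [0,0,0],"dr": [0,0,0]},
    {"slide": [0,0,0],"dr": [0,0,0]},
  ],
  hand=82,
)

```text
time: 35.92
tool_pos: [629.1, 113.3, 14.0]
tool_rot: [0.001, 0.762, 0.648, 0.002]
contact_force: [-0.4, 0.3, 1.4]
grip_width: 82.0
```

Emit:
send_rows(
  targets=[
    {"slide": [0,0,-6],"dr": [0,0,0]},
    {"slide": [0,0,-14],"dr": [0,0,0]},
    {"slide": [0,0,-22],"dr": [0,0,0]},
    {"slide": [0,0,-30],"dr": [0,0,0]},
    {"slide": [0,0,-30],"dr": [0,0,0]},
    {"slide": [0,0,-30],"dr": [0,0,0]},
    {"slide": [-15,0,-20],"dr": [0,0,0]},
    {"slide": [-30,0,0],"dr": [0,0,0]},
    {"slide": [-36,0,0],"dr": [0,0,0]},
    {"slide": [-36,0,0],"dr": [0,0,0]},
    {"slide": [-36,0,0],"dr": [0,0,0]},
    {"slide": [-36,0,0],"dr": [0,0,0]},
  ],
)

```text
time: 36.92
tool_pos: [598.8, -63.4, 188.3]
tool_rot: [0.002, 0.754, 0.657, 0.008]
contact_force: [0.7, 0.0, -0.2]
grip_width: 82.4
```

Emit:
send_rows(
  targets=[
    {"slide": [-20,0,0],"dr": [0,0,0]},
    {"slide": [-8,0,0],"dr": [0,0,0]},
    {"slide": [0,0,0],"dr": [0,0,0]},
    {"slide": [0,0,0],"dr": [0,0,0]},
  ],
)

```text
time: 37.25
tool_pos: [593.8, -102.9, 192.7]
tool_rot: [0.005, 0.758, 0.652, 0.008]
contact_force: [-0.1, 0.7, 0.2]
grip_width: 82.3
```

```bash
python3 - <<'E'
from near import *
from rig import bot
s=bot.read_camera("side"); t=bot.read_camera("top")
z0=pickle.load(open("top0.pkl","rb"))
def rect(r,m,roi,z,n):
    c=max(blobs(m,roi,15),key=cv2.contourArea); w=ray(r,c[:,0,:],z)[:,:2].astype(np.float32); q=cv2.minAreaRect(w)
    print(n,np.round(q[0],1),np.round(q[1],1),round(q[2],1))
hs=lambda r:cv2.cvtColor(r["frame"],cv2.COLOR_BGR2HSV)
rect(t,cv2.inRange(hs(t),(0,0,0),(180,255,52)),(185,170,262,225),44,"case top")
for th in(45,55): print(near(s,(215,230,275,290),4,80.8,th),"want near ~279.4-6, lateral 574-630")
for n,r,roi in(("dial top",t,(355,170,410,225)),("dial side",s,(250,130,295,172))): rect(r,cv2.inRange(hs(r),(100,90,40),(130,255,255)),roi,52,n)
a=cv2.absdiff(t["frame"],z0["frame"]).max(2); print("bowl diff",a[285:335,420:468].max(),"candle diff",a[115:155,262:300].max())
cv2.imwrite("pics/final.png",np.vstack([cv2.resize(cv2.convertScaleAbs(t["frame"][150:285,180:420],alpha=1.5),(720,405)), cv2.resize(cv2.convertScaleAbs(s["frame"][190:290,190:370],alpha=1.5),(720,400))[::1]])[:805]) if 0 else cv2.imwrite("pics/final.png",np.vstack([cv2.resize(cv2.convertScaleAbs(t["frame"][150:285,180:420],alpha=1.5),(560,315),interpolation=cv2.INTER_CUBIC),np.pad(cv2.resize(cv2.convertScaleAbs(s["frame"][190:290,190:370],alpha=1.5),(500,278),interpolation=cv2.INTER_CUBIC),((0,0),(0,60),(0,0)))]))
E
```

```text
case top [623.6 105.9] [151.4  60.1] 80.5
('near', array([274.1, 274.4]), 'lateral at near 30mm', np.float64(577.3), np.float64(637.9)) want near ~279.4-6, lateral 574-630
('near', array([274.6, 275.3]), 'lateral at near 30mm', np.float64(577.1), np.float64(639.2)) want near ~279.4-6, lateral 574-630
dial top [ 623.7 -316.9] [21.2 23.8] 0.1
dial side [ 625.5 -319.8] [23.5 20.8] 11.0
bowl diff 72 candle diff 91
```

View pics/final.png

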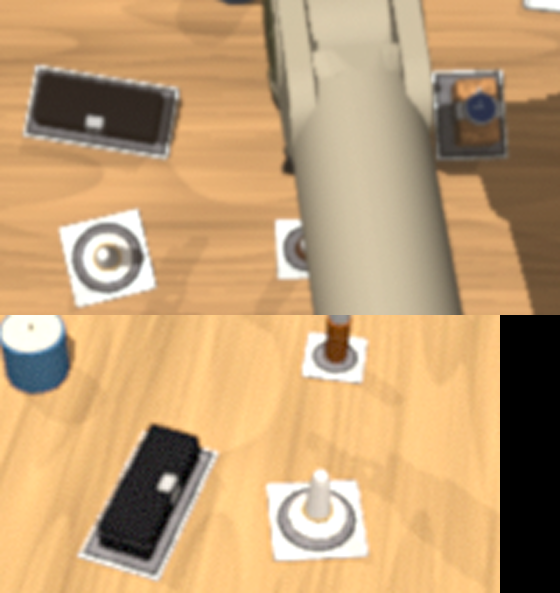

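```bash
python3 - <<'E'
from near import *
from rig import bot
s=bot.read_camera("side"); s0=pickle.load(open("side0.pkl","rb"))
def cen(r,roi,lo,hi):
    m=cv2.inRange(cv2.cvtColor(r["frame"],cv2.COLOR_BGR2HSV),lo,hi); c=max(blobs(m,roi,15),key=cv2.contourArea); return cv2.boundingRect(c),cv2.contourArea(c)
for roi,lo,hi in(((185,180,220,222),(95,80,20),(130,255,255)),((342,120,382,152),(0,60,0),(30,255,100))):
    print(cen(s0,roi,lo,hi),cen(s,roi,lo,hi))
print(bot.get_state()["contact_force"]); bot.sign_off()
E
```

```text
((191, 196, 23, 22), 251.5) ((191, 197, 23, 21), 249.0)
((348, 127, 28, 22), 447.0) ((342, 127, 40, 25), 679.5)
[ 0.72165434  0.31218042 -1.08080285]
the job is handed in; nothing more can be done
```

All four items are on their plates, placed in the order you gave: ring cone, roll-on bottle, watch, then sunglasses case. I lowered each one until it touched its plate before letting go. I handed the job in at about 37 s, with the arm clear and nothing held.

**Last checks**
- **Ring cone and bottle:** both stand upright, and in the top view each is within about 1–2 mm of the centre of its circle.
- **Watch:** the dial measures about 2 mm (top view) and 4 mm (side view) from the plate centre. The block sits square on its plate.
- **Sunglasses case:** it is about 0.3° from the plate's angle and inside the outline with margin all round. The two cameras disagree on its position along its length by about 4 mm (−3 mm against +1 mm). Shading blurs its edges in the top view, so that measurement is less sure.
- **Candle:** it has not moved; its outline is within 1 px of the first picture.
- **Walnut bowl:** the comparison with the first picture gave no clear answer. The outline came out larger this time, which I put down to the arm's shadow falling there. The gripper never came near the bowl, and it looked undisturbed in the last side pictures that showed it, taken before the case was moved.

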